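# Strip an opened data logger for bench test

### The arm

A 7-joint arm with a two-finger parallel gripper is mounted at the origin on the work surface. World frame = base frame: x ahead of the robot, y to its left, z up, the work surface at z = 0. Lengths are in m, angles in degrees, forces in N, time in s.
With the tool pointing down it reaches from about 0.4 to 0.85 m from the base axis. Payload 4.5 kg.
Tool frame: the origin (TCP) lies at the very end of the fingers, on their centre line; the grasp point (between the pads) lies 19 mm behind it; y points along the fingers, z is the direction in which the jaws open and shut, and the axes are right-handed (so a half turn about y gives the same grasp; the last joint's range is limited). The gripper opens to 88 mm and grips with 3 to 60 N. Pads are 18 mm wide; open, the fingers measure 123 mm over their backs; the gripper's body (75 mm by 187 mm) begins 45 mm behind the grasp point.
Start: joints at [68.514, 39.483, -11.15, 89.685, 9.013, 51.709, -12.324], TCP at [0.248, -0.574, 0.212] pointing down, gripper open.
Joint ranges: [-172.22, 172.22], [-26.19, 119.32], [-84.43, 86.54], [7.71, 146.69], [-57.33, 237.33], [2.42, 119.75], [-152.13, 152.13]. Speed limits (degrees/s): [147.25, 147.25, 180, 180, 180, 180, 180].

### API

Orientations are given as a 3x3 rotation matrix whose columns are the frame's x, y, z axes.
In Python, from rig import readout, vision, order, finder gives the robot as it stands.
- The arm moves only by the shell command python3 -m creep 'ROWS' [FORCE]. ROWS is JSON, a list of rows, each a list of 3 entries, a list of its own where there are three numbers: the shift along the tool's x, y, z in mm, then the turn about the tool's y in rad, then the opening, from 0 (shut) to 1 (fully open). In form: [[[x, y, z], roll, claw], ...]. A call has 1 to 10 rows; each row shifts and turns the commanded pose from where the row before left it, along the tool's axes as they then stand; what a row does not reach is not made up. A row lasts 1/10 s, in which the tool goes at most 50 mm and 8.59 degrees, less where a joint would pass 70% of its speed; a pose out of reach is approached as far as the arm can. A call with a gripper value outside its range is refused whole. The fingers move at their own pace and stop on an object; FORCE is the grip in N (left out, the last holds). Time passes only in rows, so rows that do not move let the fingers close. It gives the time, the measured TCP pose, the force and the opening at its end, in the units of the state.
- readout.observe(): the state, without advancing time (a new reading comes with each control period).
- vision.get_image(name): name is "scene" or "top" or "wrist"; returns a dict with "frame" (480x640x3 uint8, red, green, blue), "z_map" (480x640 float32, m along the optical axis (not along the pixel's ray), 0 where there is no reading), "K" (3x3 intrinsics, pixels), "extrinsics" (4x4, takes a point from camera to world coordinates). Camera axes: x right, y up, looking along -z (the intrinsics and any distortion apply to the point x, -y, -z); pixel columns grow to the right and rows downward; lengths in m; the calibration is good to about 2 mm. A picture is of the moment at which its call begins.
- order.close_job(): hands the job in, once; it reports no verdict.
Trained networks look in a picture, given as the dict that the camera call returned (one of the last four; its "shot" number tells which), for a name from the list of things; names that differ only in an ending like _2 or _b are one class to them, and where a whole thing is asked for, a point or a joint stands for the part that bears it (a point fixed in the world has none). Each returns a list of dicts, best first, with "conf" (0 to 1); they miss things now and then, are a little off and sometimes report something else, mostly with a low value. They report only what shows in the picture. A call takes as long as a camera call.
- finder.masks_of(picture, thing): "mask" (480x640 bool, what is visible of it) and "bbox" ([left, top, right, bottom] in pixels, round what is visible of it).
The state is a dict: "time": time; "joints": joint angles; "qd": joint speeds; "effort": joint torques, N m; "tcp_pos": TCP position; "orientation": TCP orientation; "ft_force": force on the tool from outside, world axes, zero at the start; "torque": the same for the moment, N m; "finger_gap": finger opening in m.
Only numpy, scipy, OpenCV 4.12 (cv2) and the standard library are available. Lean on these libraries where they do the work, as an engineer would, in place of code of your own. Each camera call takes 0.05 s, during which the arm holds its last target.

### The job

Strip the opened data logger for bench testing: first, before lifting any board, draw the battery sideways out of its two spring clips without bending them wide open, and lay it in the cradle of the battery tester. Then lift the three stacked boards off one at a time, top one first, and stand each flat on its feet inside the black tray of its own size, lined up with the tray. Do not let any of them drop, and leave all four lying still in their places.

Things in the scene. Friction and masses are not known exactly. Their poses are not given: they have to be found in the camera images.
- chassis: Opened chassis, fixed: aluminium plate 170 (x) by 140 mm (y), 4 mm thick; origin centre of its underside, z up. Board stack about 42 mm to its +x side, long sides along y. At its -x side two spring clips, each 10 mm wide, at y = +34 and -34 mm, top 56 mm above the bench, hold the battery; their mouths face chassis -x. Between the clips and in front of them is free.
- cell_mid (a point): Battery: black cylinder, 26 mm diameter, 100 mm long along its y, 110 g; this point is its centre. Starts level in the clips along chassis y, axis 40 mm above the bench, at chassis x = -52 mm; middle 58 mm free to grasp from above, 50 mm free between it and the boards. Rolls or slides out level to chassis -x on the clips' flat lower jaws, clear after 35 mm; the jaws resist with about 5 to 15 N.
- clip_left (a joint): Hinge angle of the sprung upper jaw of the clip at chassis +y (the other clip is alike): 0 closed, grows as the jaw is pushed up. Drawing the battery out level opens it to 0.2 to 0.3 rad; it springs back to 0. Beyond 0.45 rad, as when the battery is pulled straight up, the clip is spoilt.
- tester: Battery tester, fixed: grey base 58 (x) by 150 mm (y), 6 mm thick; origin centre of its underside, on the bench. Two black V rests at y = +36 and -36 mm, up to 32 mm high; end contacts 42 mm high, 120 mm apart inside. The battery lies in both Vs along the tester's y, either way round, axis 32 mm above the bench; the 64 mm between the Vs are free for fingers.
- radio_mid (a point): Smallest, topmost board, with a metal can and a brass socket 8 mm high: green circuit board 50 mm long (its y), 34 mm wide (x), 3 mm thick, on four brass feet 15 mm high, 5 mm in from the edges; 45 g, unscrewed. This point: centre of the 3 mm slab, 16.5 mm above the soles; hold it by its two long edges. At the start it stands on the middle board, 56.5 mm above the bench.
- ioboard_mid (a point): Middle board, with a white plug header 9 mm high at its +y end: green circuit board 84 mm long (its y), 46 mm wide (x), 3 mm thick, on four brass feet 15 mm high, 5 mm in from the edges; 60 g, unscrewed. This point: centre of the 3 mm slab, 16.5 mm above the soles; hold it by its two long edges. At the start it stands on the large board, 38.5 mm above the bench, under the smallest one.
- mainboard_mid (a point): Largest and lowest board, with a black terminal row 10 mm high at +y: green circuit board 120 mm long (its y), 60 mm wide (x), 3 mm thick, on four brass feet 15 mm high, 5 mm in from the edges; 100 g, unscrewed. This point: centre of the 3 mm slab, 16.5 mm above the soles; hold it by its two long edges. At the start it stands on the chassis plate, 20.5 mm above the bench, under the other two.
- tray_small: Smallest of three fixed black trays: inside 62 mm long (y) by 46 mm wide (x), floor 4 mm thick, rim 4 mm thick and 10 mm high. Origin: centre of its underside, on the bench. It belongs to the 34 x 50 mm board, which stands in it flat on its feet, long side along the tray's long side, either way round, board centre 20.5 mm above the bench.
- tray_medium: Middle of three fixed black trays: inside 96 mm long (y) by 58 mm wide (x), floor 4 mm thick, rim 4 mm thick and 10 mm high. Origin: centre of its underside, on the bench. It belongs to the 46 x 84 mm board, which stands in it flat on its feet, long side along the tray's long side, either way round, board centre 20.5 mm above the bench.
- tray_large: Largest of three fixed black trays: inside 132 mm long (y) by 72 mm wide (x), floor 4 mm thick, rim 4 mm thick and 10 mm high. Origin: centre of its underside, on the bench. It belongs to the 60 x 120 mm board, which stands in it flat on its feet, long side along the tray's long side, either way round, board centre 20.5 mm above the bench.

How it is judged:
By the outcome, as a careful person would: the job done as asked, in the order asked, and still so for the second after the job is handed in, with the robot touching nothing.
It also fails if it takes over 120 s, if anything falls off the work surface, if the arm or the gripper's body presses on something with over 40 N, if the wrist force passes 120 N, or if a joint passes its speed limit or range.

## Working session

There is one attempt and no reset: what is moved stays moved. The work goes in short steps, Python scripts to look and compute and a shell command to move; the robot and the scene stay as the last step left them, time stands still between calls to the robot, and variables do not carry over. Pictures are saved under pics/ and viewed, and the job is handed in when it is done.

```bash
ls; mkdir -p pics; cat > h.py <<'E'
import numpy as np, cv2
from rig import readout, vision, order, finder
def save(p,n): cv2.imwrite('pics/'+n,cv2.cvtColor(p['frame'],cv2.COLOR_RGB2BGR))
def cloud(p):
    z=p['z_map'];K=p['K'];v,u=np.mgrid[0:480,0:640]
    x=(u-K[0,2])/K[0,0]*z;y=-(v-K[1,2])/K[1,1]*z
    P=np.stack([x,y,-z,np.ones_like(z)],-1)@np.array(p['extrinsics']).T
    P=P[...,:3];P[z<=0]=np.nan
    return P
E
python3 - <<'E'
from h import *
s=readout.observe();print(s)
for n in('scene','top','wrist'):
    p=vision.get_image(n);save(p,n+'0.png');print(n,p['K'],p['extrinsics'],p.keys())
E
```

```text
pics
{'time': 0.0, 'joints': array([ 68.51590969,  39.53330579, -11.14523064,  89.7440151 ,
         9.01260694,  51.7084101 , -12.32298031]), 'qd': array([-0.01719265, -0.01648064, -0.12794073, -0.05454341, -0.02657157,
       -0.09621828,  0.11021093]), 'effort': array([ 2.63780184e-04, -5.27564013e+01, -1.26648076e+00, -1.53433371e+01,
       -5.25623630e-02,  6.58115125e-03,  1.86609773e-04]), 'tcp_pos': array([ 0.24811455, -0.5729115 ,  0.21121289]), 'orientation': array([[-9.17566950e-01, -8.32375308e-04,  3.97580431e-01],
       [-3.97581283e-01,  1.60991017e-03, -9.17565546e-01],
       [ 1.23690125e-04, -9.99998358e-01, -1.80813721e-03]]), 'ft_force': array([-0.3653321 ,  0.18702922,  0.01997592]), 'torque': array([-0.03575376, -0.05956156, -0.0707994 ]), 'finger_gap': 0.08790588786937026}
scene [[442.50092691   0.         320.26803516]
 [  0.         442.50092691 237.83313863]
 [  0.           0.           1.        ]] [[ 0.48598668 -0.67566049  0.55434632  0.95818474]
 [ 0.87396205  0.37375488 -0.31064067 -0.20748562]
 [ 0.00269798  0.63544488  0.77214152  0.60846591]
 [ 0
[... 192 characters left out ...]

 [  0.           0.           1.        ]] [[ 0.02115844  0.99542583 -0.09316512  0.44591171]
 [-0.9995612   0.01912969 -0.02261535 -0.00562455]
 [-0.02072968  0.09360275  0.99539379  1.07188976]
 [ 0.          0.          0.          1.        ]] dict_keys(['frame', 'z_map', 'K', 'extrinsics', 'shot'])
wrist [[348.05656998   0.         317.35350479]
 [  0.         348.05656998 238.72040963]
 [  0.           0.           1.        ]] [[ 0.39721037  0.87206541  0.28587732  0.32288876]
 [-0.91772444  0.37826152  0.12124389 -0.54160307]
 [-0.00240379 -0.31051593  0.95056514  0.38330942]
 [ 0.          0.          0.          1.        ]] dict_keys(['frame', 'z_map', 'K', 'extrinsics', 'shot'])
```

View pics/top0.png

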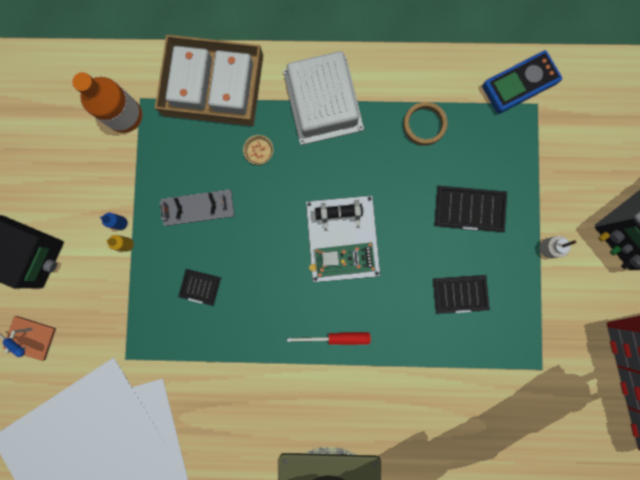

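View pics/scene0.png

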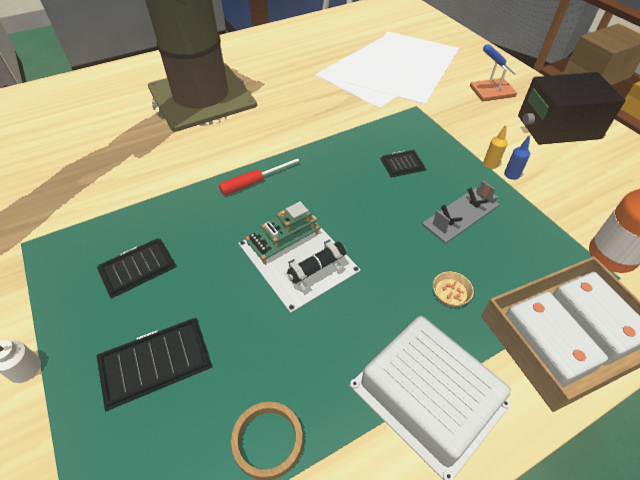

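```bash
cat >> h.py <<'E'
def rect(P2):
    (c,s,a)=cv2.minAreaRect((P2*1000).astype(np.float32))
    if s[0]>s[1]: a+=90; s=(s[1],s[0])
    # a: direction of width axis -> long axis dir = a+90
    la=(a+90)%180
    return np.round(c,1),np.round(s,1),round(la,1)
def locate(p,names,verbose=True):
    P=cloud(p);out={}
    for n in names:
        r=finder.masks_of(p,n)
        for d in r[:2]:
            m=d['mask'];m2=cv2.erode(m.astype(np.uint8),np.ones((1,1)))>0
            Q=P[m2];Q=Q[~np.isnan(Q[:,0])]
            if len(Q)<5: continue
            print(n,round(d['conf'],2),np.round(d['bbox']),m.sum(),'z',np.round(np.percentile(Q[:,2],[5,50,95])*1000,1),'rect',*rect(Q[:,:2]),'med',np.round(np.median(Q,0)*1000,1))
N=['chassis','cell_mid','clip_left','tester','radio_mid','ioboard_mid','mainboard_mid','tray_small','tray_medium','tray_large']
E
python3 - <<'E'
from h import *
for c in('top','scene'):
    p=vision.get_image(c);print(c);locate(p,N)
    if c=='top':
        cv2.imwrite('pics/topz.png',cv2.resize(cv2.cvtColor(p['frame'],cv2.COLOR_RGB2BGR)[180:300,280:400],(720,720),interpolation=cv2.INTER_CUBIC))
E
```

```text
top
chassis 0.66 [308. 196. 376. 278.] 3115 z [ 0.7  4.3 50.6] rect [542.7 -13.9] [143.1 171.1] 4.9 med [560.7 -14.6   4.3]
chassis 0.31 [164. 194. 231. 224.] 1897 z [ 3.4  6.9 32.5] rect [601.6 293.6] [ 58.5 150. ] 98.8 med [600.7 294.1   6.9]
cell_mid 0.83 [313. 204. 363. 221.] 426 z [43.3 50.7 54.4] rect [596.1  -5.6] [31.5 97.7] 94.8 med [591.3  -3.6  50.7]
cell_mid 0.34 [322. 250. 347. 265.] 426 z [55.6 61.8 67.5] rect [497.1   2.1] [33.8 49.9] 95.2 med [497.    2.3  61.8]
clip_left 0.42 [358. 203. 362. 214.] 73 z [47.8 54.5 57.6] rect [600.5 -43. ] [ 9.4 30.6] 6.4 med [600.8 -43.5  54.5]
tester 0.96 [163. 191. 234. 226.] 1969 z [ 2.9  6.8 32.3] rect [603.  293.3] [ 61.7 150.6] 98.2 med [600.9 293.1   6.8]
tester 0.55 [307. 197. 380. 280.] 3287 z [ 0.7  4.3 50.6] rect [541.2 -13.5] [146.  171.8] 6.6 med [558.6 -13.7   4.3]
radio_mid 0.75 [322. 250. 346. 265.] 395 z [55.4 62.4 67.6] rect [496.9   0.6] [32.8 48.9] 94.9 med [4.96e+02 4.00e-01 6.24e+01]
ioboard_mid 0.91 [318. 245. 361. 273.] 425 z [36.7 40.6 50. ] rect [496.6  -9.7] [45.9 83.9] 95.7 med [493.5 -31.5  40.6]
ioboard_m
[... 1162 characters left out ...]
1.5 67.7] rect [470.7  11. ] [ 59.7 107. ] 156.9 med [500.4  -1.9  61.5]
ioboard_mid 0.78 [258. 215. 315. 248.] 672 z [33.  41.8 50.9] rect [492.   -9.7] [54.3 87.8] 96.0 med [506.4 -29.4  41.8]
mainboard_mid 0.71 [246. 221. 320. 266.] 964 z [21.8 24.  34. ] rect [495.1 -22.9] [ 62.3 119.9] 97.6 med [511.7 -54.1  24. ]
tray_small 0.66 [381. 148. 427. 178.] 845 z [ 3.6  7.1 12.4] rect [427.2 278.2] [72.2 77.8] 77.8 med [432.7 277.5   7.1]
tray_medium 0.82 [ 98. 240. 176. 296.] 2528 z [ 4.   6.9 12.2] rect [ 426.2 -263.4] [ 82.1 113.8] 94.7 med [ 431.4 -266.     6.9]
tray_large 0.91 [100. 319. 215. 407.] 6015 z [ 4.2  6.7 11.9] rect [ 605.6 -284.7] [ 94.6 148.1] 86.4 med [ 611.6 -288.2    6.7]
```

View pics/topz.png

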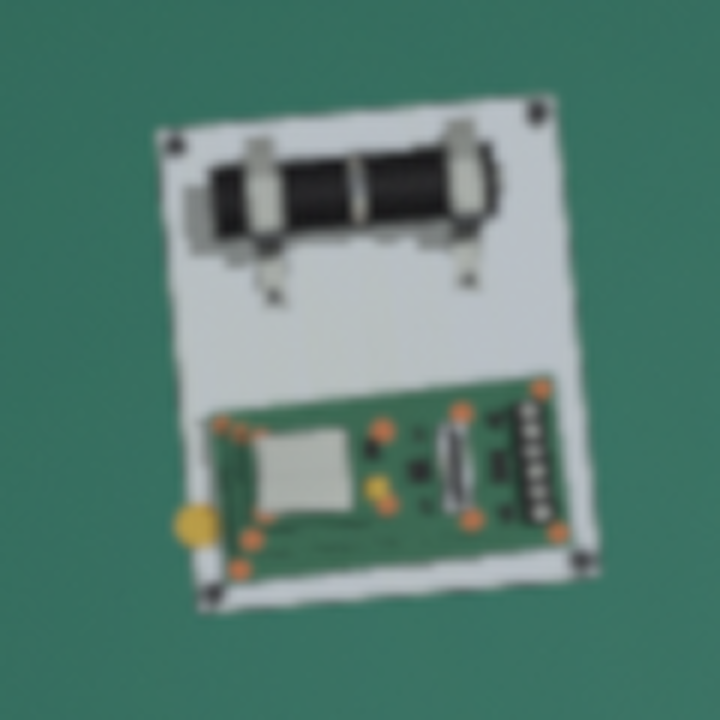

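```bash
cat >> h.py <<'E'
def togo(t,ang):
    """t: target TCP mm; ang: target world angle of tool z, deg"""
    s=readout.observe();R=s['orientation'];p=s['tcp_pos']*1000
    a=np.degrees(np.arctan2(R[1,2],R[0,2]));d=np.array(t)-p
    roll=-np.radians((ang-a+180)%360-180)
    t0=np.radians(ang);R2=np.array([[np.sin(t0),0,np.cos(t0)],[-np.cos(t0),0,np.sin(t0)],[0,-1,0]])
    print('t',round(s['time'],2),'tcp',np.round(p,1),'ang',round(a,2),'tilt',np.round(R[2,[0,2]],4),'gap',round(s['finger_gap']*1000,1),'F',np.round(s['ft_force'],1))
    print(' roll',round(roll,3),'shift now-axes',np.round(R.T@d,1),'after-roll',np.round(R2.T@d,1),'j1,j7',np.round(s['joints'][[0,6]],0))
E
python3 -m creep '[[[-10,0,-8],0,1],[[-20,0,-15],0,1],[[-28,0,-22],0,1],[[-28,0,-22],0,1],[[-28,0,-22],0,1],[[-28,0,-22],0,1],[[-28,0,-22],0,1],[[-28,0,-22],0,1],[[-28,0,-22],0,1],[[-28,0,-22],0,1]]' 20
python3 -c "
from h import *
togo([540,0,210],5)"
```

```text
time: 2.25
tcp_pos: [0.4031, -0.2875, 0.2123]
orientation: [[-0.917, 0.0, 0.398], [-0.398, 0.0, -0.917], [-0.001, -1.0, -0.0]]
ft_force: [0.6, 0.2, -0.1]
finger_gap: 0.0879
t 2.25 tcp [ 403.1 -287.5  212.3] ang -66.53 tilt [-0.0005 -0.0001] gap 87.9 F [ 0.6  0.2 -0.1]
 roll -1.248 shift now-axes [-240.1    2.4 -209.2] after-roll [-274.5    2.3  161.5] j1,j7 [ 36. -44.]
```

```bash

python3 -m creep '[[[-28,0,-24],-0.1,0.6],[[0,0,0],-0.148,0.6],[[0,0,0],-0.148,0.6],[[0,0,0],-0.148,0.6],[[0,0,0],-0.148,0.6],[[0,0,0],-0.148,0.6],[[0,0,0],-0.148,0.6],[[0,0,0],-0.148,0.6],[[0,0,0],-0.1,0.6],[[0,0,0],-0.012,0.6]]'
python3 -c "
from h import *
togo([540,0,210],5)"
```

```text
time: 3.25
tcp_pos: [0.4184, -0.2559, 0.2121]
orientation: [[0.087, 0.0, 0.996], [-0.996, 0.001, 0.087], [-0.001, -1.0, 0.0]]
ft_force: [-0.4, -0.2, 0.5]
finger_gap: 0.0529
t 3.25 tcp [ 418.4 -255.9  212.1] ang 5.02 tilt [-0.0005  0.0001] gap 52.9 F [-0.4 -0.2  0.5]
 roll 0.0 shift now-axes [-244.3    2.2  143.5] after-roll [-244.4    2.1  143.4] j1,j7 [46.  6.]
```

```bash

python3 -c "
from h import *
p=vision.get_image('wrist');save(p,'w1.png');locate(p,['tray_medium'])"
python3 -m creep '[[[-15,0,9],0,0.6],[[-28,0,16],0,0.6],[[-30,0,18],0,0.6],[[-30,0,18],0,0.6],[[-30,0,18],0,0.6],[[-30,0,18],0,0.6],[[-30,0,18],0,0.6],[[-28,0,16],0,0.6],[[-15,0,9],0,0.6],[[-7,0,4],0,0.6]]'
python3 -c "
from h import *
p=vision.get_image('wrist');save(p,'w2.png');locate(p,N[:7])
togo([540,0,210],5)"
```

```text
tray_medium 0.95 [292. 159. 364. 258.] 6353 z [1.9 4.2 9.6] rect [ 431.1 -264.9] [ 74.7 112.3] 94.9 med [ 430.5 -259.5    4.2]
time: 4.35
tcp_pos: [0.5417, 0.0005, 0.2122]
orientation: [[0.088, 0.001, 0.996], [-0.996, 0.001, 0.088], [-0.001, -1.0, 0.001]]
ft_force: [-0.1, 0.9, -0.2]
finger_gap: 0.0532
chassis 0.9 [235. 150. 393. 274.] 9856 z [ 1.9  3.3 52. ] rect [541.9 -15.9] [142.4 170.9] 5.3 med [ 5.605e+02 -4.000e-01  3.300e+00]
chassis 0.62 [358. 253. 386. 269.] 303 z [48.6 53.9 55.8] rect [606.5 -47.4] [22.6 43.1] 157.4 med [600.7 -44.8  53.9]
cell_mid 0.64 [353. 169. 379. 270.] 1867 z [42.4 50.2 52.5] rect [592.8  -7.2] [25.7 96.8] 96.2 med [590.8  -3.7  50.2]
clip_left 0.87 [359. 253. 385. 268.] 298 z [48.5 54.  55.8] rect [609.6 -48.7] [22.5 49.3] 157.0 med [600.9 -45.   54. ]
radio_mid 0.9 [254. 183. 291. 235.] 1794 z [56.4 62.4 65.2] rect [ 4.969e+02 -2.000e-01] [34.2 50. ] 94.8 med [497.6   2.2  62.4]
ioboard_mid 0.7 [244. 172. 298. 256.] 1980 z [37.4 39.5 49.4] rect [494.2 -15.1] [51.1 91.7] 96.6 med [497.7 -22.9  39.5]
mainboard_mid 0.73 [243. 164. 306. 272.] 2181 z [20.  21.6 31.8] rect [496.5 -23. ] [ 59.9 120.6] 97.7 med [505.1 -40.   21.6]
mainboard_mid 0.6 [255. 184. 287. 234.] 1787 z [56.4 62.5 65.2] rect [496.9  -0. ] [34. 50.] 94.1 med [497.6   2.   62.5]
t 4.75 tcp [540.8  -3.7 212. ] ang 4.81 tilt [ 0.0008 -0.0005] gap 53.1 F [-0.4 -0.5  0.1]
 roll -0.003 shift now-axes [-3.7  2.  -0.5] after-roll [-3.7  2.  -0.5] j1,j7 [ 13. -22.]
```

View pics/w1.png

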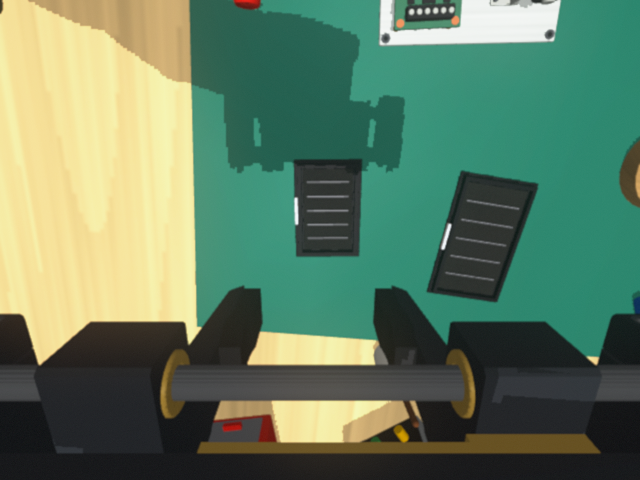

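View pics/w2.png

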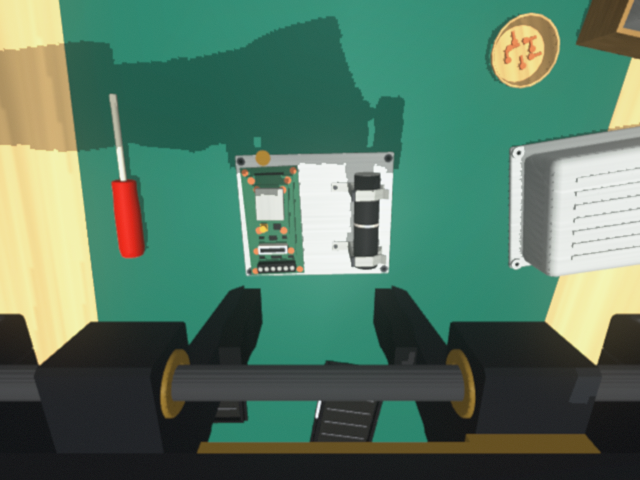

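```bash

python3 -c "
from h import *
togo([593.5,-9,90],5.2)"
python3 -m creep '[[[3,8,16],0,0.5],[[3,22,20],0,0.5],[[3,25,14],-0.003,0.5],[[0,25,2],0,0.5],[[0,20,0],0,0.5],[[0,12,0],0,0.5],[[0,6,0],0,0.5],[[0,0,0],0,0.5],[[0,0,0],0,0.5],[[0,0,0],0,0.5]]'
python3 -c "
from h import *
togo([593.5,-9,21],5.2)
p=vision.get_image('wrist');save(p,'w3.png');locate(p,N[:3])
p=vision.get_image('scene');save(p,'s3.png')
togo([593.5,-9,21],5.2)
"
```

```text
t 4.75 tcp [540.8  -3.7 212. ] ang 4.81 tilt [ 0.0008 -0.0005] gap 53.1 F [-0.4 -0.5  0.1]
 roll -0.007 shift now-axes [  9.6 122.   52.2] after-roll [ 10.1 122.   52. ] j1,j7 [ 13. -22.]
time: 5.75
tcp_pos: [0.5945, -0.0067, 0.0951]
orientation: [[0.089, 0.002, 0.996], [-0.996, 0.0, 0.089], [0.0, -1.0, 0.002]]
ft_force: [0.4, -0.7, -0.1]
finger_gap: 0.0439
t 5.75 tcp [594.5  -6.7  95.1] ang 5.09 tilt [0.0001 0.002 ] gap 43.9 F [ 0.4 -0.7 -0.1]
 roll -0.002 shift now-axes [ 2.2 74.1 -1.4] after-roll [ 2.2 74.1 -1.2] j1,j7 [ 10. -25.]
chassis 0.78 [127. 142. 358. 315.] 18760 z [ 2.1  3.4 54.2] rect [541.7 -15.4] [143.7 171.4] 5.7 med [562.9  11.4   3.4]
cell_mid 0.6 [293. 175. 336. 319.] 4100 z [42.3 50.2 52.5] rect [593.8 -22.9] [ 29.1 128.7] 94.0 med [592.4  -2.5  50.2]
clip_left 0.6 [300. 296. 343. 316.] 671 z [48.3 54.1 55.5] rect [602.4 -58.3] [32.  37.3] 96.0 med [601.1 -45.   54.1]
t 6.0 tcp [594.   -6.8  94.4] ang 5.1 tilt [0.0001 0.0007] gap 44.2 F [ 0.5  0.6 -0.4]
 roll -0.002 shift now-axes [ 2.1 73.4 -0.7] after-roll [ 2.1 73.4 -0.7] j1,j7 [  9. -25.]
```

View pics/w3.png

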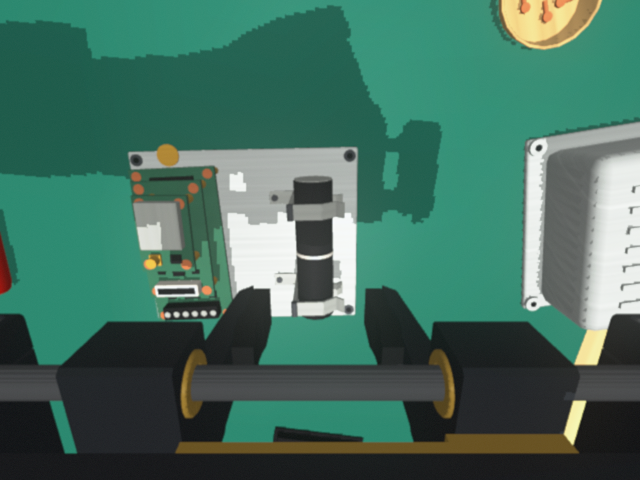

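View pics/s3.png

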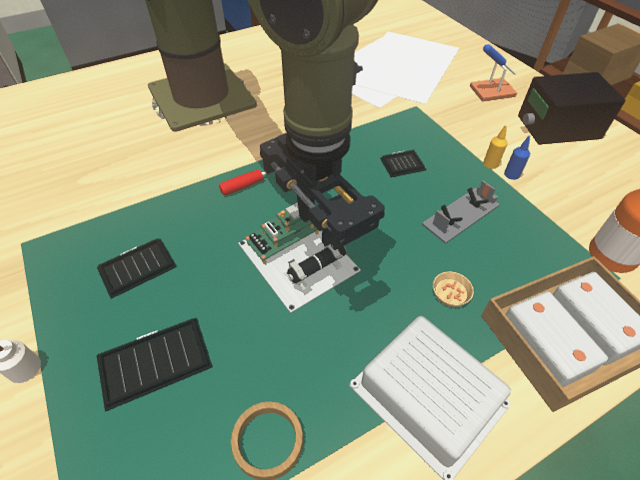

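```bash

python3 -m creep '[[[1,8,-0.5],-0.003,0.5],[[1,16,0],0,0.5],[[0,18,0],0,0.5],[[0,16,0],0,0.5],[[0,10,0],0,0.5],[[0,5,0],0,0.5],[[0,0,0],0,0.5],[[0,0,0],0,0.5],[[0,0,0],0,0.5]]'
python3 -c "
from h import *
togo([593.5,-9,21],5.2)"
```

```text
time: 6.9
tcp_pos: [0.594, -0.0088, 0.0217]
orientation: [[0.092, 0.001, 0.996], [-0.996, 0.0, 0.092], [0.0, -1.0, 0.001]]
ft_force: [1.1, -0.4, 0.3]
finger_gap: 0.0445
t 6.9 tcp [594.   -8.8  21.7] ang 5.27 tilt [0.     0.0013] gap 44.5 F [ 1.1 -0.4  0.3]
 roll 0.001 shift now-axes [ 0.2  0.7 -0.5] after-roll [ 0.2  0.7 -0.5] j1,j7 [  7. -28.]
```

```bash

python3 -m creep '[[[0,0.5,0],0,0.4],[[0,0,0],0,0.33],[[0,0,0],0,0.28],[[0,0,0],0,0.2],[[0,0,0],0,0.1],[[0,0,0],0,0],[[0,0,0],0,0],[[0,0,0],0,0]]' 30
python3 -c "
from h import *
togo([593.5,-9,21],5.2)"
```

```text
time: 7.7
tcp_pos: [0.5933, -0.0089, 0.0206]
orientation: [[0.092, -0.0, 0.996], [-0.996, -0.0, 0.092], [0.0, -1.0, -0.0]]
ft_force: [-1.3, 0.2, 2.3]
finger_gap: 0.0183
t 7.7 tcp [593.3  -8.9  20.6] ang 5.27 tilt [ 0.0002 -0.0003] gap 18.3 F [-1.3  0.2  2.3]
 roll 0.001 shift now-axes [ 0.1 -0.4  0.2] after-roll [ 0.1 -0.4  0.2] j1,j7 [  7. -28.]
```

```bash

python3 -m creep '[[[0,0,0],0,0]]'
python3 -c "
from h import *
p=vision.get_image('wrist');save(p,'w4.png');locate(p,N[:3])
p=vision.get_image('scene');cv2.imwrite('pics/s4.png',cv2.resize(cv2.cvtColor(p['frame'],cv2.COLOR_RGB2BGR)[190:330,220:400],(771,600),interpolation=cv2.INTER_CUBIC))
togo([593.5,-9,21],5.2)
"
```

```text
time: 7.8
tcp_pos: [0.5932, -0.0089, 0.0205]
orientation: [[0.092, -0.0, 0.996], [-0.996, -0.0, 0.092], [0.0, -1.0, -0.0]]
ft_force: [-1.0, -0.4, 2.4]
finger_gap: 0.0188
chassis 0.83 [ 60. 145. 377. 320.] 27116 z [ 2.2  3.4 53.5] rect [538.2   2.8] [103.9 175.4] 4.3 med [553.1  25.2   3.4]
chassis 0.5 [287. 191. 343. 363.] 7046 z [42.  50.5 52.4] rect [592.5  -2. ] [25.5 86.3] 96.2 med [592.3   4.7  50.5]
cell_mid 0.64 [286. 193. 344. 362.] 7067 z [42.4 50.5 52.4] rect [592.5  -2. ] [25.5 86.3] 96.2 med [592.1   4.4  50.5]
t 8.05 tcp [593.3  -8.9  20.6] ang 5.27 tilt [ 0.0002 -0.0003] gap 18.8 F [-1.5 -0.7  1.7]
 roll 0.001 shift now-axes [ 0.1 -0.4  0.2] after-roll [ 0.1 -0.4  0.2] j1,j7 [  7. -28.]
```

View pics/w4.png

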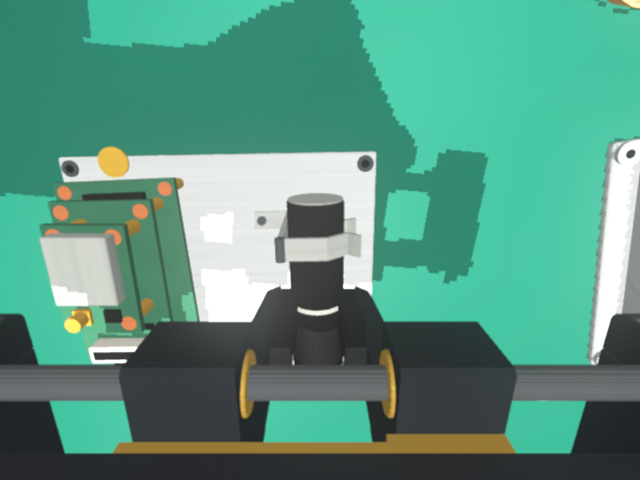

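View pics/s4.png

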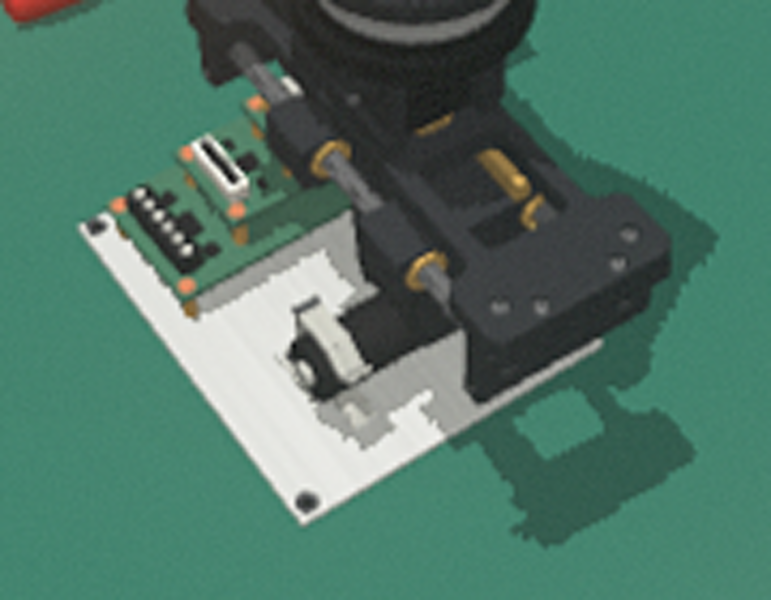

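```bash

python3 -m creep '[[[0,0,2],0,0],[[0,0,4],0,0],[[0,0,5],0,0],[[0,0,5],0,0],[[0,0,5],0,0],[[0,0,5],0,0]]' 35
python3 -c "
from h import *
togo([593.5,-9,21],5.2)"
```

```text
time: 8.65
tcp_pos: [0.6242, -0.0054, 0.0245]
orientation: [[0.092, 0.01, 0.996], [-0.996, 0.002, 0.092], [-0.001, -1.0, 0.011]]
ft_force: [2.0, 1.5, 8.6]
finger_gap: 0.0002
t 8.65 tcp [624.2  -5.4  24.5] ang 5.28 tilt [-0.0006  0.0105] gap 0.2 F [2.  1.5 8.6]
 roll 0.001 shift now-axes [  0.7   3.2 -31. ] after-roll [  0.8   3.5 -30.9] j1,j7 [  8. -26.]
```

```bash

python3 -c "
from h import *
p=vision.get_image('wrist');save(p,'w5.png');locate(p,N[:3])
p=vision.get_image('scene');cv2.imwrite('pics/s5.png',cv2.resize(cv2.cvtColor(p['frame'],cv2.COLOR_RGB2BGR)[190:330,220:400],(771,600),interpolation=cv2.INTER_CUBIC))
togo([593.5,-9,21],5.2)
"
```

```text
chassis 0.61 [  2. 144. 317. 363.] 29703 z [ 2.3  3.4 53.5] rect [539.4 -13.7] [137.3 170.2] 4.1 med [553.1  22.1   3.4]
cell_mid 0.6 [268. 188. 326. 315.] 4844 z [38.4 47.8 50.2] rect [613.   14.2] [27.8 59.2] 98.8 med [613.   25.4  47.8]
t 8.9 tcp [626.2  -5.2  23.8] ang 5.25 tilt [-0.0013  0.0137] gap 0.4 F [ 4.   0.7 11.9]
 roll 0.001 shift now-axes [  0.8   2.3 -33. ] after-roll [  0.8   2.8 -33. ] j1,j7 [  8. -26.]
```

View pics/w5.png

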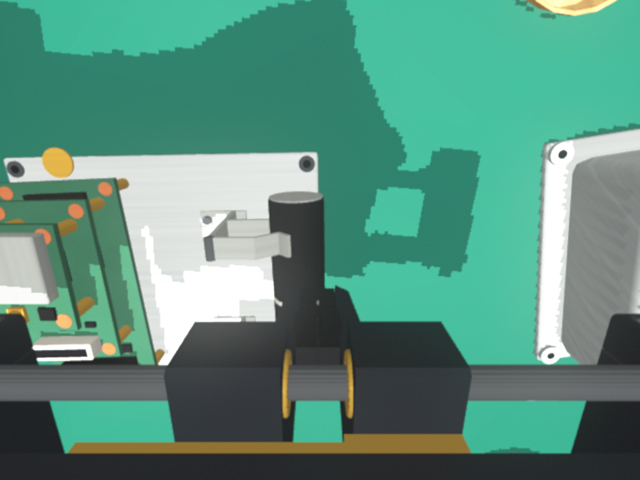

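View pics/s5.png

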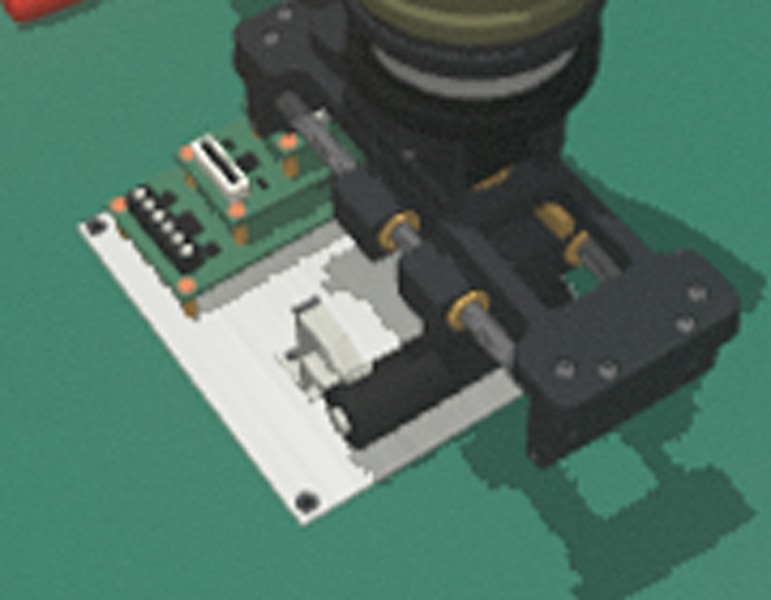

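```bash

python3 -c "
from h import *
p=vision.get_image('wrist');P=cloud(p)*1000
for r in range(180,480,12):
  print(r,[tuple(np.round(P[r,c]).astype(int)) if P[r,c,0]==P[r,c,0] else None for c in (240,275,290,305,320,335,350,380)])
cv2.imwrite('pics/w5z.png',cv2.resize(cv2.cvtColor(p['frame'],cv2.COLOR_RGB2BGR)[170:380,190:400],(600,600),interpolation=cv2.INTER_CUBIC))
"
```

```text
180 [(np.int64(580), np.int64(43), np.int64(4)), (np.int64(599), np.int64(44), np.int64(4)), (np.int64(607), np.int64(45), np.int64(3)), (np.int64(615), np.int64(46), np.int64(3)), (np.int64(624), np.int64(46), np.int64(0)), (np.int64(632), np.int64(47), np.int64(0)), (np.int64(641), np.int64(47), np.int64(0)), (np.int64(658), np.int64(49), np.int64(-1))]
192 [(np.int64(580), np.int64(36), np.int64(4)), (np.int64(599), np.int64(37), np.int64(3)), (np.int64(609), np.int64(43), np.int64(26)), (np.int64(616), np.int64(44), np.int64(28)), (np.int64(624), np.int64(39), np.int64(-1)), (np.int64(633), np.int64(40), np.int64(1)), (np.int64(641), np.int64(41), np.int64(0)), (np.int64(658), np.int64(42), np.int64(0))]
204 [(np.int64(580), np.int64(29), np.int64(2)), (np.int64(603), np.int64(40), np.int64(45)), (np.int64(610), np.int64(42), np.int64(50)), (np.int64(617), np.int64(42), np.int64(48)), (np.int64(623), np.int64(41), np.int64(39)), (np.int64(634), np.int64(33), np.int64(0)), (np.int64(642), np.int64(34), np.int64(0)), (np.int64(659), np.int64(35), np.int64(0))]
216 [(np.int64(581), 
[... 7349 characters left out ...]
47)), (np.int64(615), np.int64(17), np.int64(148)), (np.int64(618), np.int64(16), np.int64(147)), (np.int64(621), np.int64(16), np.int64(147)), (np.int64(623), np.int64(18), np.int64(148)), (np.int64(626), np.int64(16), np.int64(146)), (np.int64(629), np.int64(18), np.int64(148)), (np.int64(634), np.int64(19), np.int64(148))]
468 [(np.int64(609), np.int64(16), np.int64(150)), (np.int64(615), np.int64(16), np.int64(150)), (np.int64(618), np.int64(17), np.int64(150)), (np.int64(621), np.int64(17), np.int64(150)), (np.int64(623), np.int64(17), np.int64(150)), (np.int64(626), np.int64(17), np.int64(150)), (np.int64(629), np.int64(18), np.int64(150)), (np.int64(634), np.int64(19), np.int64(150))]
```

View pics/w5z.png

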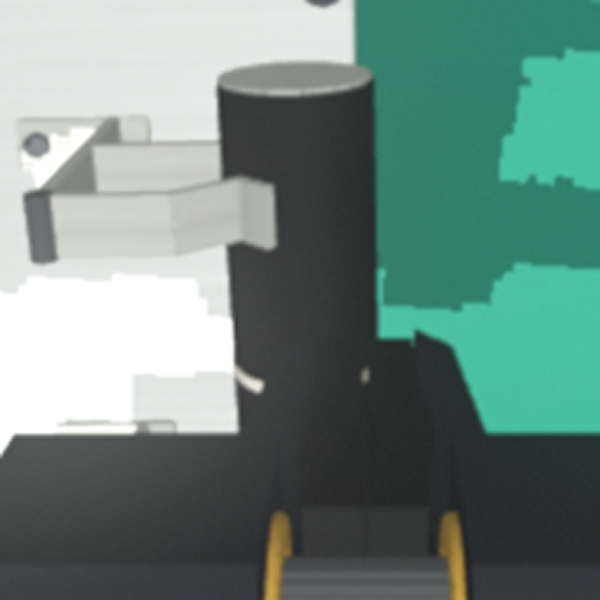

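```bash

python3 -c "
from h import *
p=vision.get_image('wrist');s=readout.observe();E=np.array(p['extrinsics']);K=p['K'];R=s['orientation'];t=s['tcp_pos']
def proj(X):
  c=np.linalg.inv(E)@np.append(X,1);return K[0,2]+K[0,0]*c[0]/-c[2],K[1,2]+K[1,1]*(-c[1])/-c[2]
print('cam',E[:3,3],'tcp',t)
for dy in (0,-19,-30):
  for dx in(-9,9): print(dy,dx,[tuple(np.round(proj(t+R@np.array([dx,dy,dz])/1000))) for dz in(-14,0,14)])
P=cloud(p)*1000;z=p['z_map']
for r in range(270,300,2): print(r,[tuple(int(v) for v in np.round(P[r,c])) for c in (320,328,334,337)])
"
```

```text
cam [0.61702249 0.07429874 0.19588459] tcp [ 0.62625076 -0.00518457  0.02375237]
0 -9 [(np.float64(290.0), np.float64(266.0)), (np.float64(317.0), np.float64(266.0)), (np.float64(343.0), np.float64(266.0))]
0 9 [(np.float64(291.0), np.float64(296.0)), (np.float64(317.0), np.float64(296.0)), (np.float64(342.0), np.float64(296.0))]
-19 -9 [(np.float64(287.0), np.float64(281.0)), (np.float64(317.0), np.float64(281.0)), (np.float64(346.0), np.float64(281.0))]
-19 9 [(np.float64(288.0), np.float64(314.0)), (np.float64(317.0), np.float64(314.0)), (np.float64(345.0), np.float64(314.0))]
-30 -9 [(np.float64(285.0), np.float64(291.0)), (np.float64(316.0), np.float64(291.0)), (np.float64(347.0), np.float64(291.0))]
-30 9 [(np.float64(287.0), np.float64(326.0)), (np.float64(317.0), np.float64(326.0)), (np.float64(346.0), np.float64(326.0))]
270 [(626, 9, 41), (634, -8, 0), (638, -8, -2), (639, -8, 0)]
272 [(626, 8, 41), (634, -9, 1), (637, -9, 0), (639, -9, 0)]
274 [(627, 7, 42), (634, -11, -1), (638, -11, -1), (639, -10, 1)]
276 [(627, 6, 41), (634, -12, 0), (638, -11, 1), (640, -12, 0)]
278 [(627, 5, 42), (634, -14, -1), (638, -13, 1), (640, -13, -1)]
280 [(627, 3, 41), (634, -15, 0), (638, -15, 0), (640, -14, 0)]
282 [(627, 3, 41), (635, -17, -1), (638, -16, 0), (640, -15, 0)]
284 [(627, 2, 41), (635, -17, 1), (638, -17, 0), (640, -17, 1)]
286 [(627, 0, 41), (635, -18, 1), (639, -19, 0), (634, 5, 50)]
288 [(627, 4, 51), (630, 4, 49), (639, -20, 0), (634, 6, 53)]
290 [(627, 4, 52), (630, 4, 53), (633, 4, 51), (634, 6, 55)]
292 [(627, 4, 54), (630, 3, 53), (633, 4, 54), (634, 6, 57)]
294 [(627, 3, 55), (630, 4, 55), (633, 4, 55), (634, 6, 59)]
296 [(627, 3, 57), (630, 4, 58), (633, 4, 58), (634, 6, 61)]
298 [(627, 3, 59), (630, 4, 60), (633, 4, 60), (634, 6, 63)]
```

```bash

python3 -m creep '[[[0,-4,0],0,0],[[0,-10,0],0,0],[[0,-20,0],0,0.2],[[0,-20,0],0,0.5],[[0,-10,0],0,0.5],[[0,-6,0],0,0.5],[[0,0,0],0,0.5],[[0,0,0],0,0.5]]' 30
python3 -c "
from h import *
p=vision.get_image('wrist');save(p,'w6.png');locate(p,N[:3])
P=cloud(p)*1000
r=finder.masks_of(p,'cell_mid')[0];m=cv2.erode(r['mask'].astype(np.uint8),np.ones((3,3)))>0
Q=P[m];Q=Q[Q[:,2]>30]
from scipy.optimize import least_squares
def f(a):
  # axis point at y=0: (x0,z0), slope sx, sz
  x=Q[:,0]-(a[0]+a[2]*Q[:,1]);z=Q[:,2]-(a[1]+a[3]*Q[:,1])
  return np.hypot(x,z)*1-13
o=least_squares(f,[612,40,-.09,0],loss='soft_l1',f_scale=1.5);print(o.x,np.std(o.fun),Q[:,1].min(),Q[:,1].max())
R=readout.observe()
togo([613,-7,0],5.2)
p=vision.get_image('scene');cv2.imwrite('pics/s6.png',cv2.resize(cv2.cvtColor(p['frame'],cv2.COLOR_RGB2BGR)[190:330,220:400],(771,600),interpolation=cv2.INTER_CUBIC))
locate(p,['cell_mid'])
"
```

```text
time: 9.8
tcp_pos: [0.6188, -0.0066, 0.0898]
orientation: [[0.092, -0.001, 0.996], [-0.996, -0.0, 0.092], [0.0, -1.0, -0.001]]
ft_force: [-0.1, 1.4, -0.1]
finger_gap: 0.0439
chassis 0.85 [ 90. 138. 330. 316.] 24128 z [ 2.1  3.4 51.2] rect [541.2 -16.6] [144.2 175.3] 4.4 med [570.3   2.8   3.4]
cell_mid 0.62 [463. 164. 508. 296.] 5022 z [11.7 22.8 25.4] rect [741.4   8.2] [25.2 97.6] 99.5 med [737.5  13.4  22.8]
clip_left 0.87 [275. 296. 308. 316.] 576 z [47.8 52.7 55.5] rect [605.7 -59.6] [25. 41.] 95.0 med [604.5 -44.8  52.7]
  ret = _var(a, axis=axis, dtype=dtype, out=out, ddof=ddof,
  arrmean = um.true_divide(arrmean, div, out=arrmean,
  ret = ret.dtype.type(ret / rcount)
Traceback (most recent call last):
ValueError: zero-size array to reduction operation minimum which has no identity
```

View pics/w6.png

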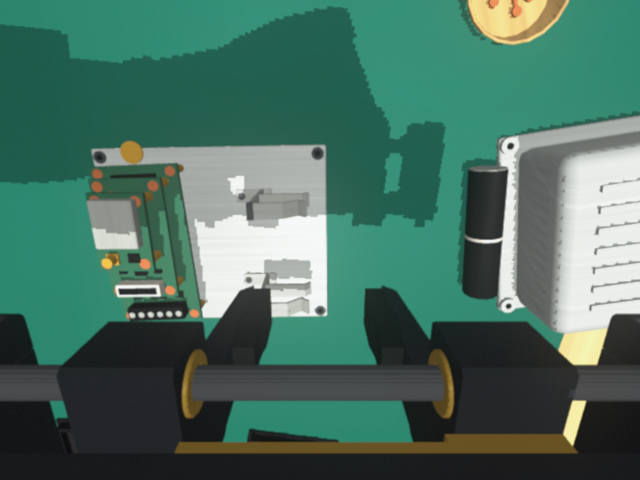

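```bash
cat >> h.py <<'E'
from scipy.optimize import least_squares
def cyl(p,zmin=5):
    P=cloud(p)*1000
    r=finder.masks_of(p,'cell_mid')
    if not r: print('none');return
    r=r[0];m=cv2.erode(r['mask'].astype(np.uint8),np.ones((3,3)))>0
    Q=P[m];Q=Q[Q[:,2]>zmin];med=np.median(Q,0)
    def f(a):
        x=Q[:,0]-(a[0]+a[2]*(Q[:,1]-med[1]));z=Q[:,2]-(a[1]+a[3]*(Q[:,1]-med[1]))
        return np.hypot(x,z)-13
    o=least_squares(f,[med[0],med[2]-12,-.09,0],loss='soft_l1',f_scale=1.5)
    ys=np.percentile(Q[:,1],[1,99]);yc=ys.mean()
    print('cyl conf',round(r['conf'],2),'centre',np.round([o.x[0]+o.x[2]*(yc-med[1]),yc,o.x[1]+o.x[3]*(yc-med[1])],1),'len',np.round(np.diff(ys)),'angle',round(90-np.degrees(np.arctan(o.x[2])),2),'ztilt',round(o.x[3],3),'res',round(np.std(o.fun),2))
E
python3 -c "
from h import *
p=vision.get_image('wrist');cyl(p)
P=cloud(p)*1000
for r in (190,230,270): print([tuple(int(v) for v in np.round(P[r,c])) for c in range(440,600,8)])
p=vision.get_image('top');cyl(p);save(p,'t6.png')
p=vision.get_image('scene');cyl(p);save(p,'s6.png')
togo([741,8,60],7)
"
```

```text
cyl conf 0.8 centre [742.4   9.2  12. ] len [95.] angle 99.96 ztilt -0.0 res 1.11
[(708, 36, 0), (715, 36, -1), (721, 37, 0), (726, 37, 1), (725, 40, 17), (728, 41, 21), (732, 42, 24), (737, 43, 26), (744, 43, 23), (760, 41, 6), (760, 43, 15), (758, 45, 26), (759, 46, 34), (758, 48, 43), (758, 49, 51), (759, 50, 56), (760, 51, 61), (764, 52, 61), (769, 52, 62), (774, 53, 61)]
[(715, 5, 1), (721, 5, 1), (727, 6, 0), (733, 6, 0), (731, 12, 19), (735, 13, 23), (739, 14, 24), (745, 15, 24), (762, 10, 5), (768, 11, 6), (767, 14, 17), (766, 17, 27), (766, 20, 36), (765, 22, 44), (764, 25, 53), (766, 26, 57), (768, 28, 61), (773, 28, 61), (777, 29, 61), (782, 29, 60)]
[(722, -29, 0), (728, -29, -1), (735, -28, 0), (735, -22, 13), (737, -19, 20), (741, -17, 25), (746, -16, 25), (753, -16, 23), (770, -22, 6), (777, -22, 5), (775, -17, 17), (773, -12, 28), (773, -8, 38), (771, -4, 47), (771, -1, 54), (772, 1, 60), (777, 2, 60), (781, 3, 61), (786, 3, 61), (789, 4, 62)]
none
cyl conf 0.62 centre [740.9   6.6  14.2] len [94.] angle 99.87 ztilt 0.004 res 1.43
t 10.35 tcp [619.3  -6.4  90.5] ang 5.27 tilt [ 0.     -0.0001] gap 44.4 F [0.  0.7 0.1]
 roll -0.03 shift now-axes [ -3.2  30.5 122.5] after-roll [  0.5  30.5 122.6] j1,j7 [  9. -24.]
```

View pics/s6.png

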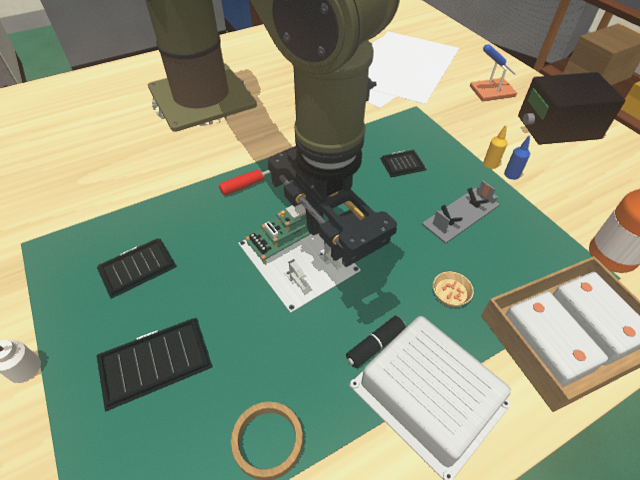

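```bash

python3 -c "
from h import *
togo([738,9,30],9.9)"
python3 -m creep '[[[0,0,10],-0.04,0.1],[[0,0,20],-0.04,0],[[0,0,25],0,0],[[0,0,25],0,0],[[0,0,20],0,0],[[0,0,12],0,0],[[0,0,5],0,0],[[0,0,0],0,0],[[0,0,0],0,0]]' 30
python3 -c "
from h import *
togo([738,9,10],9.9)"
```

```text
t 10.35 tcp [619.3  -6.4  90.5] ang 5.27 tilt [ 0.     -0.0001] gap 44.4 F [0.  0.7 0.1]
 roll -0.081 shift now-axes [ -4.5  60.5 119.6] after-roll [  5.2  60.5 119.6] j1,j7 [  9. -24.]
time: 11.25
tcp_pos: [0.7341, 0.0117, 0.0904]
orientation: [[0.171, -0.001, 0.985], [-0.985, -0.0, 0.171], [0.0, -1.0, -0.001]]
ft_force: [-0.3, -0.1, -0.1]
finger_gap: 0.0002
t 11.25 tcp [734.1  11.7  90.4] ang 9.86 tilt [ 0.0003 -0.001 ] gap 0.2 F [-0.3 -0.1 -0.1]
 roll -0.001 shift now-axes [ 3.4 80.4  3.5] after-roll [ 3.4 80.4  3.4] j1,j7 [  7. -14.]
```

```bash

python3 -m creep '[[[2,10,1],0,0],[[1,20,1],0,0],[[0,20,1],0,0],[[0,17,0],0,0],[[0,10,0],0,0],[[0,4,0],0,0],[[0,0,0],0,0],[[0,0,0],0,0]]' 30
python3 -c "
from h import *
togo([738,9,0],9.9)
p=vision.get_image('wrist');save(p,'w7.png');cyl(p)
P=cloud(p)*1000
for r in range(264,304,4): print(r,[tuple(int(v) for v in np.round(P[r,c])) for c in (300,308,317,326,334)])"
```

```text
time: 12.05
tcp_pos: [0.739, 0.0098, 0.0102]
orientation: [[0.171, 0.001, 0.985], [-0.985, 0.0, 0.171], [-0.0, -1.0, 0.001]]
ft_force: [-0.4, 0.3, 0.7]
finger_gap: 0.0005
t 12.05 tcp [739.    9.8  10.2] ang 9.85 tilt [-0.      0.0015] gap 0.5 F [-0.4  0.3  0.7]
 roll -0.001 shift now-axes [ 0.6 10.2 -1.1] after-roll [ 0.6 10.2 -1.1] j1,j7 [  7. -15.]
cyl conf 0.86 centre [737.8  35.5  12. ] len [44.] angle 100.0 ztilt -0.006 res 1.65
264 [(728, 21, 16), (732, 24, 23), (736, 26, 25), (741, 26, 24), (745, 26, 24)]
268 [(729, 18, 16), (733, 22, 22), (737, 23, 24), (741, 24, 25), (745, 24, 24)]
272 [(729, 16, 16), (733, 19, 22), (737, 22, 25), (741, 22, 25), (745, 23, 24)]
276 [(729, 14, 16), (733, 17, 22), (738, 19, 24), (742, 20, 25), (746, 20, 23)]
280 [(730, 11, 16), (734, 16, 23), (738, 17, 24), (742, 18, 25), (746, 18, 24)]
284 [(730, 9, 15), (734, 13, 22), (738, 15, 25), (743, 15, 24), (747, 15, 23)]
288 [(730, 18, 39), (734, 17, 36), (738, 18, 36), (742, 19, 36), (747, 14, 24)]
292 [(730, 18, 43), (734, 18, 41), (738, 18, 40), (742, 19, 40), (745, 20, 40)]
296 [(730, 17, 45), (734, 18, 44), (738, 18, 44), (742, 19, 44), (745, 19, 44)]
300 [(730, 17, 47), (734, 17, 47), (738, 19, 49), (741, 19, 49), (745, 20, 49)]
```

View pics/w7.png

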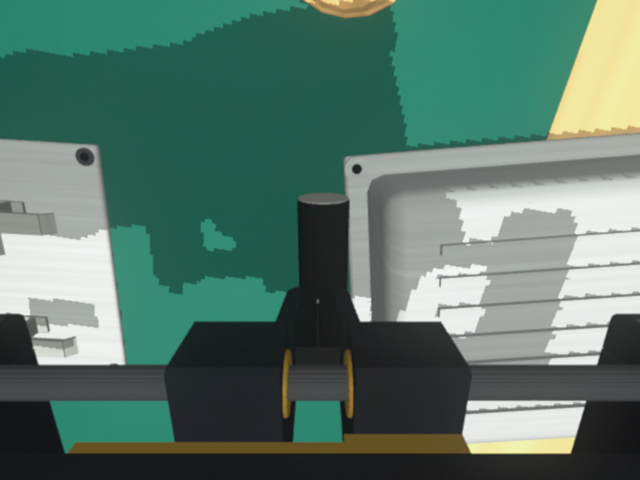

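```bash

python3 -m creep '[[[0,5,0],0,0],[[0,3,0],0,0],[[0,1.5,0],0,0],[[0,0.7,0],0,0],[[0,0,0],0,0],[[0,0,0],0,0]]' 30
```

```text
time: 12.75
tcp_pos: [0.7388, 0.0096, -0.0002]
orientation: [[0.171, 0.001, 0.985], [-0.985, 0.0, 0.171], [0.0, -1.0, 0.001]]
ft_force: [-0.6, -0.1, 3.7]
finger_gap: 0.0006
```

```bash

python3 -m creep '[[[0,0,-2],0,0],[[0,0,-4],0,0],[[0,0,-4],0,0],[[0,0,-4],0,0],[[0,0,-3],0,0],[[0,0,-1],0,0],[[0,0,0],0,0],[[0,-3,0],0,0],[[0,-10,0],0,0],[[0,-12,0],0,0]]' 30
python3 -c "
from h import *
togo([738,9,10],9.9)
p=vision.get_image('wrist');save(p,'w8.png');cyl(p)"
```

```text
time: 13.75
tcp_pos: [0.7201, 0.0066, 0.0245]
orientation: [[0.171, -0.001, 0.985], [-0.985, 0.0, 0.171], [-0.0, -1.0, -0.001]]
ft_force: [1.1, 0.7, -0.1]
finger_gap: 0.0004
t 13.75 tcp [720.1   6.6  24.5] ang 9.87 tilt [-0.0003 -0.0011] gap 0.4 F [ 1.1  0.7 -0.1]
 roll -0.001 shift now-axes [ 0.7 14.5 18. ] after-roll [ 0.7 14.5 18. ] j1,j7 [  7. -16.]
cyl conf 0.97 centre [729.9  26.   12. ] len [59.] angle 99.99 ztilt -0.004 res 1.49
```

```bash

python3 -m creep '[[[0,0,6],0,0],[[0,0,8],0,0],[[0,0,2],0,0],[[0,10,0],0,0],[[0,9,0],0,0],[[0,4,0],0,0],[[0,2,0],0,0],[[0,0.7,0],0,0],[[0,0,0],0,0],[[0,0,0],0,0]]' 30
python3 -m creep '[[[0,0,-2],0,0],[[0,0,-4],0,0],[[0,0,-4],0,0],[[0,0,-4],0,0],[[0,0,-4],0,0],[[0,0,-2],0,0],[[0,0,-1],0,0],[[0,0,0],0,0],[[0,-3,0],0,0],[[0,-10,0],0,0]]' 30
python3 -m creep '[[[0,-10,0],0,0],[[0,-20,0],0,0.3],[[0,-20,0],0,0.5],[[0,-10,0],0,0.5],[[0,0,0],0,0.5]]' 30
python3 -c "
from h import *
togo([738,9,10],9.9)
p=vision.get_image('wrist');save(p,'w8.png');cyl(p)
p=vision.get_image('wrist');cyl(p)
"
```

```text
time: 14.85
tcp_pos: [0.7376, 0.0094, -0.0002]
orientation: [[0.171, 0.003, 0.985], [-0.985, 0.0, 0.171], [0.0, -1.0, 0.003]]
ft_force: [-0.2, -0.3, 5.9]
finger_gap: 0.0003
time: 15.85
tcp_pos: [0.7142, 0.0053, 0.0105]
orientation: [[0.171, -0.003, 0.985], [-0.985, -0.001, 0.171], [0.0, -1.0, -0.003]]
ft_force: [-0.0, 0.3, -0.8]
finger_gap: 0.0007
time: 16.35
tcp_pos: [0.7173, 0.0058, 0.0744]
orientation: [[0.171, 0.004, 0.985], [-0.985, 0.0, 0.171], [0.0, -1.0, 0.004]]
ft_force: [0.1, -0.2, 0.8]
finger_gap: 0.03
t 16.35 tcp [717.3   5.8  74.4] ang 9.84 tilt [0.0003 0.0044] gap 30.0 F [ 0.1 -0.2  0.8]
 roll -0.001 shift now-axes [ 0.4 64.5 20.7] after-roll [ 0.4 64.4 21. ] j1,j7 [  8. -15.]
cyl conf 0.58 centre [723.9   6.4  12. ] len [94.] angle 100.01 ztilt -0.001 res 1.08
cyl conf 0.77 centre [723.8   6.5  12. ] len [94.] angle 99.95 ztilt -0.0 res 1.11
```

View pics/w8.png

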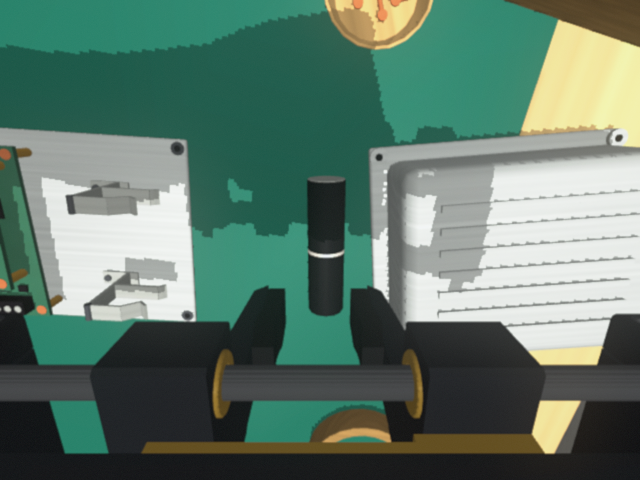

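```bash

python3 -m creep '[[[0,10,5],0,0.2],[[0,20,5],0,0],[[0,20,1],0,0],[[0,15,0],0,0],[[0,6,0],0,0],[[0,2.6,0],0,0],[[0,0.9,0],0,0],[[0,0,0],0,0],[[0,0,0],0,0],[[0,0,0],0,0]]' 30
python3 -m creep '[[[0,0,-2],0,0],[[0,0,-4],0,0],[[0,0,-4],0,0],[[0,0,-4],0,0],[[0,0,-4],0,0],[[0,0,-2],0,0],[[0,0,-1],0,0],[[0,0,0],0,0],[[0,-3,0],0,0],[[0,-10,0],0,0]]' 30
python3 -m creep '[[[0,-10,0],0,0],[[0,-20,0],0,0.3],[[0,-20,0],0,0.5],[[0,-10,0],0,0.5],[[0,0,0],0,0.5],[[0,0,0],0,0.5]]' 30
python3 -c "
from h import *
p=vision.get_image('wrist');save(p,'w9.png');cyl(p)
togo([717,6,-21],9.9)
"
```

```text
time: 17.55
tcp_pos: [0.7291, 0.0081, -0.0004]
orientation: [[0.171, 0.006, 0.985], [-0.985, 0.001, 0.171], [-0.0, -1.0, 0.006]]
ft_force: [-0.5, -0.3, 8.9]
finger_gap: 0.0005
time: 18.55
tcp_pos: [0.7046, 0.0037, 0.0093]
orientation: [[0.171, -0.002, 0.985], [-0.985, -0.0, 0.171], [0.0, -1.0, -0.003]]
ft_force: [-0.8, 0.7, -0.3]
finger_gap: 0.0003
time: 19.15
tcp_pos: [0.7056, 0.0037, 0.0702]
orientation: [[0.171, -0.0, 0.985], [-0.985, -0.0, 0.171], [0.0, -1.0, -0.0]]
ft_force: [0.5, 0.1, 0.5]
finger_gap: 0.0383
cyl conf 0.95 centre [717.7   5.3  12. ] len [95.] angle 99.96 ztilt -0.001 res 1.1
t 19.25 tcp [705.    3.7  69.1] ang 9.86 tilt [ 0.0001 -0.0019] gap 43.5 F [-0.8  0.1  0.2]
 roll -0.001 shift now-axes [-0.3 90.1 12.4] after-roll [-0.2 90.1 12.3] j1,j7 [  8. -16.]
```

```bash

python3 -m creep '[[[0,4,6],0,0.45],[[0,10,6],0,0.45],[[0,20,0.5],0,0.45],[[0,20,0],0,0.45],[[0,16,0],0,0.45],[[0,10,0],0,0.45],[[0,6,0],0,0.45],[[0,3,0],0,0.45],[[0,0,0],0,0.45],[[0,0,0],0,0.45]]' 30
python3 -c "
from h import *
togo([717.7,6,-21],9.9)
p=vision.get_image('wrist');save(p,'w10.png');cyl(p)
"
```

```text
time: 20.25
tcp_pos: [0.7188, 0.0061, -0.0181]
orientation: [[0.171, 0.001, 0.985], [-0.985, 0.0, 0.171], [0.0, -1.0, 0.001]]
ft_force: [0.3, 0.8, -0.4]
finger_gap: 0.0395
t 20.25 tcp [718.8   6.1 -18.1] ang 9.85 tilt [0.0001 0.0015] gap 39.5 F [ 0.3  0.8 -0.4]
 roll -0.001 shift now-axes [-0.1  2.9 -1.1] after-roll [-0.1  2.9 -1.1] j1,j7 [  7. -17.]
cyl conf 0.55 centre [717.7   5.5  12. ] len [95.] angle 99.98 ztilt -0.001 res 1.48
```

View pics/w10.png

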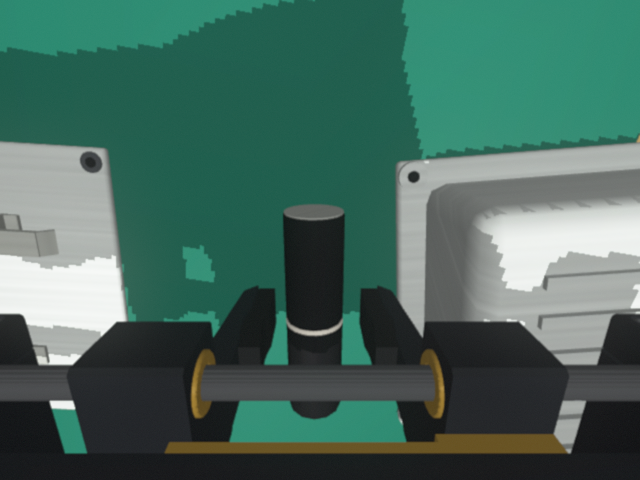

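```bash

python3 -m creep '[[[0,2,0],0,0.45],[[0,1,0],0,0.4],[[0,0,0],0,0.3],[[0,0,0],0,0.2],[[0,0,0],0,0.1],[[0,0,0],0,0],[[0,0,0],0,0],[[0,0,0],0,0]]' 25
python3 -c "
from h import *
togo([717.7,6,-21],9.9)"
```

```text
time: 21.15
tcp_pos: [0.7179, 0.006, -0.022]
orientation: [[0.171, -0.0, 0.985], [-0.985, -0.0, 0.171], [0.0, -1.0, -0.0]]
ft_force: [0.1, 0.3, -0.8]
finger_gap: 0.0249
t 21.15 tcp [717.9   6.  -22. ] ang 9.86 tilt [ 0.0001 -0.0003] gap 24.9 F [ 0.1  0.3 -0.8]
 roll -0.001 shift now-axes [-0.  -1.  -0.2] after-roll [-0.  -1.  -0.2] j1,j7 [  7. -17.]
```

```bash

python3 -m creep '[[[0,-3,0],0,0],[[0,-8,0],0,0],[[0,-18,0],0,0],[[0,-22,0],0,0],[[0,-22,0],0,0],[[0,-22,0],0,0],[[0,-14,0],0,0],[[0,-6,0],0,0],[[0,0,0],0,0],[[0,0,0],0,0]]' 25
python3 -c "
from h import *
p=vision.get_image('scene');cyl(p)
togo([601.6,293.6,93],8.7)"
```

```text
time: 22.15
tcp_pos: [0.7174, 0.0058, 0.0923]
orientation: [[0.171, -0.002, 0.985], [-0.985, -0.0, 0.171], [0.0, -1.0, -0.002]]
ft_force: [-1.1, -0.5, -1.9]
finger_gap: 0.0253
cyl conf 0.77 centre [721.2 -24.7 128.3] len [43.] angle 98.24 ztilt 0.026 res 2.07
t 22.25 tcp [717.2   5.9  91.8] ang 9.87 tilt [ 0.     -0.0023] gap 25.2 F [ 0.6  0.3 -0.7]
 roll 0.02 shift now-axes [-303.3   -1.1  -64.6] after-roll [-301.9   -1.2  -70.7] j1,j7 [  8. -15.]
```

```bash

python3 -m creep '[[[-8,0,-2],0,0],[[-20,0,-5],0,0],[[-28,0,-8],0,0],[[-28,0,-8],0,0],[[-28,0,-8],0,0],[[-28,0,-8],0,0],[[-24,0,-8],0.01,0],[[-15,0,-5],0.01,0],[[-6,0,-2],0,0],[[0,0,0],0,0]]' 25
python3 -c "
from h import *
p=vision.get_image('wrist');save(p,'w11.png');locate(p,['tester']);cyl(p)
togo([601.6,293.6,93],8.7)"
```

```text
time: 23.25
tcp_pos: [0.6328, 0.1805, 0.0929]
orientation: [[0.154, -0.001, 0.988], [-0.988, 0.0, 0.154], [-0.0, -1.0, -0.001]]
ft_force: [0.9, -0.2, -1.1]
finger_gap: 0.0252
tester 0.63 [251.   1. 342. 181.] 15285 z [ 4.2  5.5 28.5] rect [603.8 276. ] [ 59.  117.8] 98.8 med [603.8 282.1   5.5]
cyl conf 0.73 centre [633.2 180.2 126.9] len [95.] angle 98.92 ztilt 0.0 res 1.51
t 23.4 tcp [634.1 177.4  92.8] ang 8.6 tilt [0.0014 0.    ] gap 25.3 F [ 0.2 -0.8 -1.6]
 roll -0.002 shift now-axes [-119.7   -0.3  -14.8] after-roll [-119.8   -0.2  -14.6] j1,j7 [ -7. -34.]
```

View pics/w11.png

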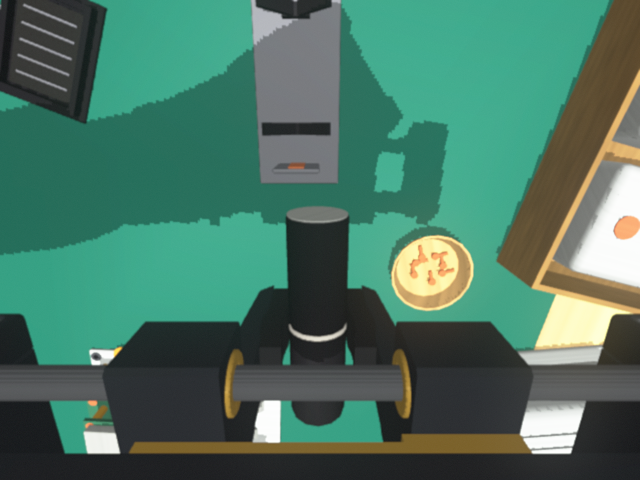

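```bash

python3 -m creep '[[[-10,0,-1],0,0],[[-20,0,-3],0,0],[[-25,0,-3],0,0],[[-25,0,-3],0,0],[[-22,0,-3],0,0],[[-13,0,-2],-0.002,0],[[-5,0,0],0,0],[[0,0,0],0,0],[[0,0,0],0,0],[[0,0,0],0,0]]' 25
python3 -c "
from h import *
p=vision.get_image('wrist');save(p,'w12.png');locate(p,['tester']);cyl(p)
p=vision.get_image('scene');save(p,'s12.png');
togo([601.2,293.6,20],8.7)"
```

```text
time: 24.4
tcp_pos: [0.6013, 0.2936, 0.093]
orientation: [[0.151, 0.0, 0.988], [-0.988, -0.001, 0.151], [0.002, -1.0, 0.0]]
ft_force: [-0.7, -0.0, -1.0]
finger_gap: 0.0254
tester 0.72 [278. 137. 358. 286.] 6412 z [ 4.2  5.7 36. ] rect [598.7 306.3] [ 59.3 119.9] 99.0 med [593.4 337.    5.7]
cyl conf 0.93 centre [601.7 293.4 127. ] len [95.] angle 98.79 ztilt -0.002 res 1.52
t 24.6 tcp [600.8 294.8  93.1] ang 8.77 tilt [0.0004 0.0001] gap 25.3 F [ 1.3 -0.2 -1.2]
 roll 0.001 shift now-axes [ 1.2 73.1  0.2] after-roll [ 1.3 73.1  0.2] j1,j7 [-18. -42.]
```

View pics/w12.png

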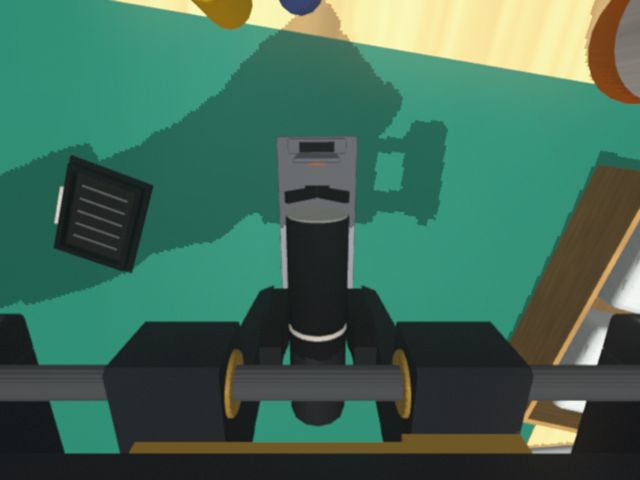

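View pics/s12.png

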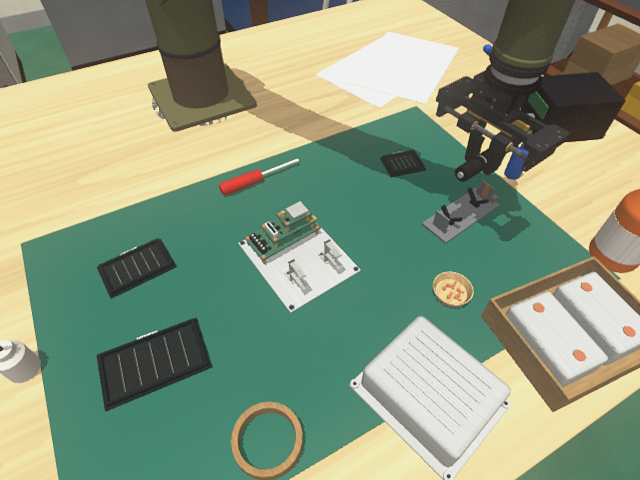

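```bash

python3 -m creep '[[[0.6,6,0],0,0],[[0.6,14,0],0,0],[[0,18,0],0,0],[[0,18,0],0,0],[[0,14,0],0,0],[[0,9,0],0,0],[[0,5,0],0,0],[[0,2,0],0,0],[[0,0,0],0,0],[[0,0,0],0,0]]' 25
python3 -c "
from h import *
p=vision.get_image('wrist');save(p,'w13.png');cyl(p)
togo([601.2,293.6,-3],8.7)"
```

```text
time: 25.6
tcp_pos: [0.6012, 0.2947, 0.0078]
orientation: [[0.153, 0.001, 0.988], [-0.988, 0.001, 0.153], [-0.001, -1.0, 0.001]]
ft_force: [-0.2, 0.2, -1.6]
finger_gap: 0.0252
cyl conf 0.71 centre [601.5 294.5  41.8] len [95.] angle 98.94 ztilt -0.0 res 1.53
t 25.7 tcp [601.1 294.6   7.8] ang 8.82 tilt [-0.0003  0.0011] gap 25.3 F [ 0.2 -0.5 -0.7]
 roll 0.002 shift now-axes [ 1.  10.8 -0.1] after-roll [ 1.  10.8 -0.1] j1,j7 [-20. -45.]
```

View pics/w13.png

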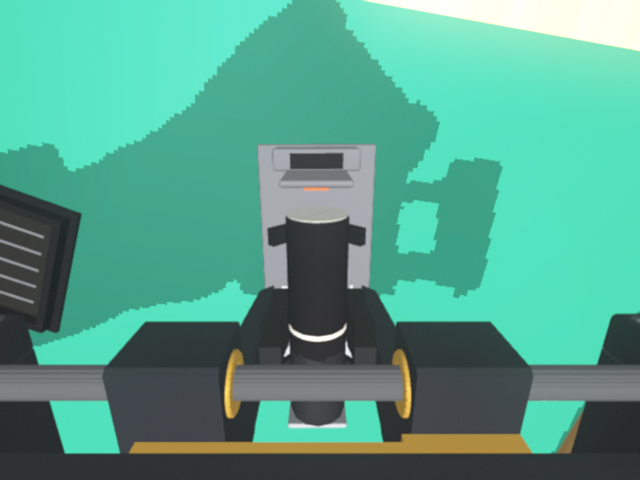

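Well centred in the V rests (battery column 317, V at rows 235). Lower the last 11 mm slowly.

```bash

python3 -m creep '[[[0,3,0],0,0],[[0,3,0],0,0],[[0,2,0],0,0],[[0,1.5,0],0,0],[[0,1,0],0,0],[[0,0,0],0,0],[[0,0,0],0,0]]' 25
```

```text
time: 26.4
tcp_pos: [0.6009, 0.2944, -0.0031]
orientation: [[0.153, 0.001, 0.988], [-0.988, 0.0, 0.153], [0.0, -1.0, 0.001]]
ft_force: [0.2, 0.5, 2.2]
finger_gap: 0.0253
```

```bash

python3 -m creep '[[[0,0.3,0],0,0.3],[[0,0,0],0,0.32],[[0,0,0],0,0.36],[[0,0,0],0,0.42],[[0,0,0],0,0.46],[[0,0,0],0,0.5],[[0,-3,0],0,0.5],[[0,-10,0],0,0.5],[[0,-20,0],0,0.5],[[0,-25,0],0,0.5]]' 25
python3 -m creep '[[[0,-25,0],0,0.5],[[0,-20,0],0,0.5],[[0,-10,0],0,0.5],[[0,0,0],0,0.5]]' 25
python3 -c "
from h import *
p=vision.get_image('wrist');save(p,'w14.png');cyl(p)
p=vision.get_image('scene');cyl(p);cv2.imwrite('pics/s14.png',cv2.resize(cv2.cvtColor(p['frame'],cv2.COLOR_RGB2BGR)[150:260,390:530],(763,600),interpolation=cv2.INTER_CUBIC))
togo([500,-10,120],5.2)"
```

```text
time: 27.4
tcp_pos: [0.6001, 0.294, 0.0548]
orientation: [[0.154, -0.001, 0.988], [-0.988, -0.001, 0.154], [0.001, -1.0, -0.001]]
ft_force: [0.5, 0.4, 0.1]
finger_gap: 0.0438
time: 27.8
tcp_pos: [0.6016, 0.295, 0.1113]
orientation: [[0.153, 0.003, 0.988], [-0.988, 0.002, 0.153], [-0.001, -1.0, 0.003]]
ft_force: [0.4, 0.2, 0.1]
finger_gap: 0.0439
cyl conf 0.94 centre [601.3 294.1  30.9] len [94.] angle 98.94 ztilt -0.001 res 1.05
cyl conf 0.83 centre [600.4 290.   33.1] len [92.] angle 99.36 ztilt 0.014 res 1.57
t 28.0 tcp [599.9 293.7 108. ] ang 8.83 tilt [ 0.0011 -0.0021] gap 44.2 F [-0.3 -0.1 -0. ]
 roll 0.063 shift now-axes [ 284.8  -11.3 -145.4] after-roll [ 293.4  -12.  -127. ] j1,j7 [-18. -42.]
```

View pics/w14.png

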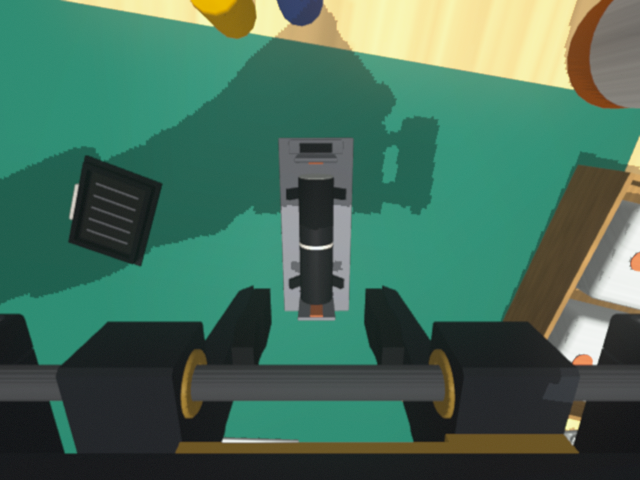

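View pics/s14.png

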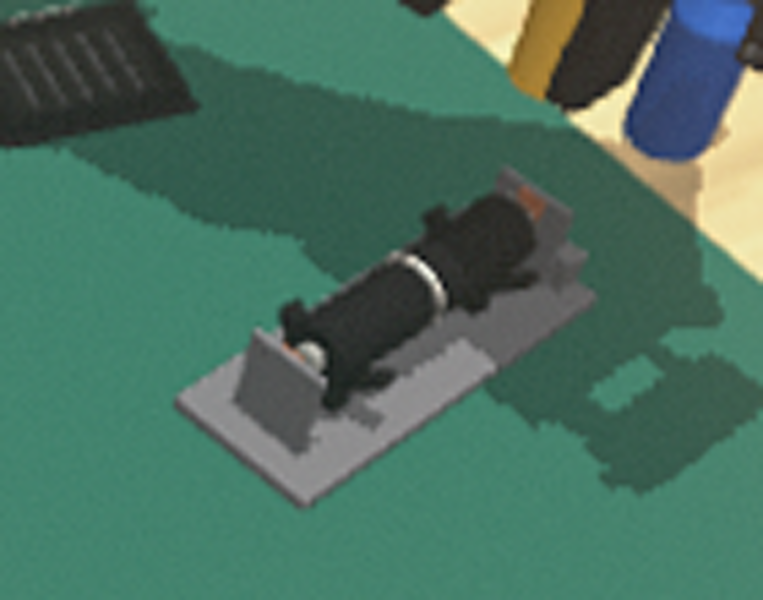

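```bash

python3 -c "
from h import *
p=vision.get_image('wrist');locate(p,['tray_small'])"
python3 -m creep '[[[12,0,-6],0,0.6],[[24,0,-12],0,0.6],[[34,0,-17],0,0.6],[[34,0,-17],0.02,0.6],[[34,0,-17],0.02,0.6],[[34,0,-17],0.02,0.6],[[34,0,-17],0,0.6],[[34,0,-17],0,0.6],[[22,0,-12],0,0.6],[[10,0,-6],0,0.6]]' 25
python3 -m creep '[[[4,0,-2],0,0.6],[[0,0,0],0,0.6],[[0,0,0],0,0.6]]' 25
python3 -c "
from h import *
p=vision.get_image('wrist');save(p,'w15.png');locate(p,N[4:7]+['chassis'])
togo([497,0,100],4.8)"
```

```text
tray_small 0.7 [ 69. 156. 162. 264.] 7257 z [1.9 4.4 9.8] rect [431.5 280.1] [66.8 80.8] 77.6 med [434.7 283.8   4.4]
time: 29.1
tcp_pos: [0.496, 0.0044, 0.1088]
orientation: [[0.091, -0.002, 0.996], [-0.996, -0.002, 0.091], [0.002, -1.0, -0.002]]
ft_force: [-0.2, 0.1, 0.4]
finger_gap: 0.0526
time: 29.4
tcp_pos: [0.4968, 0.0052, 0.1094]
orientation: [[0.096, 0.001, 0.995], [-0.995, 0.002, 0.096], [-0.001, -1.0, 0.001]]
ft_force: [-0.4, 0.7, 0.3]
finger_gap: 0.0531
radio_mid 0.6 [291. 218. 341. 291.] 3468 z [56.1 62.1 65. ] rect [497.3  -4.8] [37.3 59.7] 94.1 med [496.7   3.3  62.1]
ioboard_mid 0.79 [280. 207. 347. 312.] 3085 z [38.1 39.4 48.4] rect [497.1 -11.3] [48.  84.7] 96.3 med [493.  -18.4  39.4]
mainboard_mid 0.67 [272. 190. 352. 330.] 3829 z [20.2 21.5 31.4] rect [497.  -30.2] [ 65.5 135.4] 97.0 med [494.2 -27.7  21.5]
chassis 0.85 [261. 168. 480. 328.] 19225 z [ 2.   3.4 51. ] rect [544.5 -17.7] [148.5 180.1] 5.0 med [567.1   8.3   3.4]
chassis 0.19 [271. 191. 350. 333.] 3780 z [20.1 21.5 31.5] rect [496.  -29.9] [ 62.7 134.6] 97.1 med [494.  -28.9  21.5]
t 29.65 tcp [496.2   4.2 109.3] ang 5.46 tilt [-0.0003  0.0004] gap 53.1 F [ 0.5  0.2 -0.1]
 roll 0.011 shift now-axes [4.2 9.3 0.4] after-roll [4.2 9.3 0.4] j1,j7 [  8. -32.]
```

View pics/w15.png

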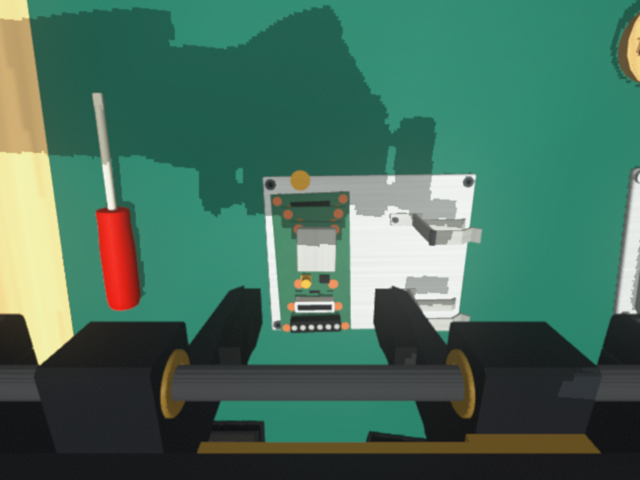

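```bash

python3 -m creep '[[[2,10,0.3],0.01,0.55],[[2,16,0],0,0.5],[[0,18,0],0,0.5],[[0,16,0],0,0.5],[[0,12,0],0,0.5],[[0,8,0],0,0.5],[[0,3,0],0,0.5],[[0,0,0],0,0.5],[[0,0,0],0,0.5]]' 15
python3 -c "
from h import *
p=vision.get_image('wrist');save(p,'w16.png');locate(p,N[4:7])
togo([497,0,23],4.8)"
```

```text
time: 30.55
tcp_pos: [0.4968, -0.0006, 0.0266]
orientation: [[0.084, 0.001, 0.996], [-0.996, 0.0, 0.084], [-0.0, -1.0, 0.001]]
ft_force: [-0.6, -0.7, -0.4]
finger_gap: 0.0441
radio_mid 0.78 [278. 251. 356. 358.] 7345 z [56.4 63.3 65.1] rect [498.1  -1.1] [36.1 52. ] 94.8 med [496.5   5.3  63.3]
ioboard_mid 0.6 [264. 228. 357. 364.] 4344 z [37.9 39.3 41.3] rect [494.9 -12.7] [49.4 87.6] 95.3 med [489.5  19.2  39.3]
mainboard_mid 0.73 [251. 205. 367. 402.] 4170 z [19.9 21.3 24.7] rect [495.1 -20.3] [ 67.2 114.8] 97.6 med [491.3  27.7  21.3]
t 30.75 tcp [496.9  -0.7  26.8] ang 4.8 tilt [-0.     0.001] gap 43.8 F [ 0.1 -0.3  0. ]
 roll 0.0 shift now-axes [-0.7  3.8  0.2] after-roll [-0.7  3.8  0.2] j1,j7 [  2. -38.]
```

View pics/w16.png

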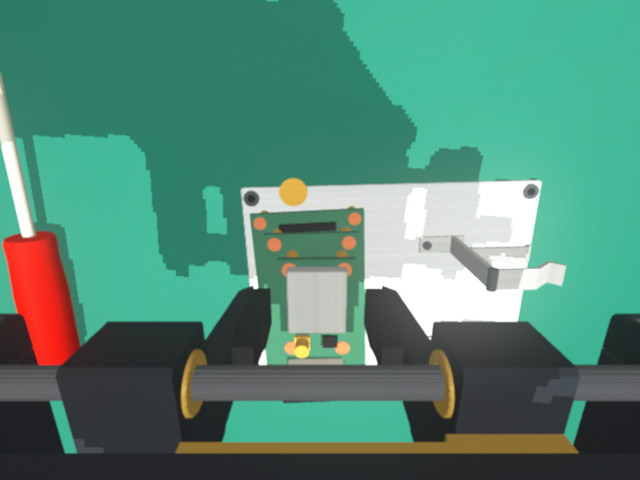

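```bash

python3 -m creep '[[[0,2,0],0,0.5],[[0,2,0],0,0.5],[[0,0,0],0,0.45],[[0,0,0],0,0.42],[[0,0,0],0,0.39],[[0,0,0],0,0.36],[[0,0,0],0,0.3],[[0,0,0],0,0.3],[[0,0,0],0,0.3]]' 15
python3 -c "
from h import *
togo([497,0,23],4.8)"
```

```text
time: 31.65
tcp_pos: [0.4966, -0.0006, 0.0223]
orientation: [[0.084, 0.0, 0.996], [-0.996, -0.0, 0.084], [0.0, -1.0, 0.0]]
ft_force: [-0.2, -0.0, 0.1]
finger_gap: 0.0337
t 31.65 tcp [496.6  -0.6  22.3] ang 4.82 tilt [0.     0.0001] gap 33.7 F [-0.2 -0.   0.1]
 roll 0.0 shift now-axes [-0.6 -0.7  0.5] after-roll [-0.6 -0.7  0.5] j1,j7 [  2. -38.]
```

```bash

python3 -m creep '[[[0,-2,0],0,0.3],[[0,-5,0],0,0.3],[[0,-10,0],0,0.3],[[0,-18,0],0,0.3],[[0,-20,0],0,0.3],[[0,-18,0],0,0.3],[[0,-10,0],0,0.3],[[0,-5,0],0,0.3],[[0,0,0],0,0.3]]' 15
python3 -c "
from h import *
p=vision.get_image('wrist');save(p,'w17.png')
togo([460,180,110],-12.7)"
```

```text
time: 32.55
tcp_pos: [0.4968, -0.0008, 0.1108]
orientation: [[0.084, 0.001, 0.996], [-0.996, -0.0, 0.084], [0.0, -1.0, 0.001]]
ft_force: [1.0, -0.3, -0.7]
finger_gap: 0.0335
t 32.6 tcp [496.5  -0.8 110.3] ang 4.81 tilt [ 0.0001 -0.    ] gap 33.3 F [-0.2 -0.2 -0.1]
 roll 0.306 shift now-axes [-183.2    0.2  -21.2] after-roll [-168.3    0.3  -75.3] j1,j7 [  9. -32.]
```

View pics/w17.png

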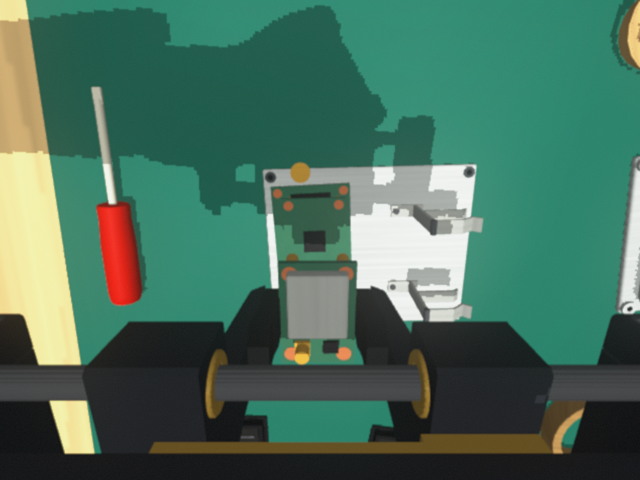

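Radio board is held level (cols 280–355, rows 262–360) and the other two stayed put.

```bash

python3 -m creep '[[[-8,0,-1],0.03,0.3],[[-16,0,-2],0.03,0.3],[[-24,0,-3],0,0.3],[[-28,0,-3],0,0.3],[[-30,0,-3],0,0.3],[[-30,0,-3],0,0.3],[[-24,0,-3],0,0.3],[[-15,0,-2],0.08,0.3],[[-6,0,0],0.09,0.3],[[0,0,0],0.076,0.3]]' 15
python3 -m creep '[[[0,0,0],0,0.3],[[0,0,0],0,0.3]]' 15
cat >> h.py <<'E'
def darkfit(p,name,zlo=-3,zhi=14,thr=60):
    """fit rectangle to dark pixels of a tray"""
    P=cloud(p)*1000
    for r in finder.masks_of(p,name)[:1]:
        m=cv2.dilate(r['mask'].astype(np.uint8),np.ones((5,5)))>0
        f=p['frame'].max(-1)<thr
        mm=(m&f).astype(np.uint8);mm=cv2.morphologyEx(mm,cv2.MORPH_CLOSE,np.ones((7,7)))
        mm=cv2.morphologyEx(mm,cv2.MORPH_OPEN,np.ones((5,5)))
        c=max(cv2.findContours(mm,cv2.RETR_EXTERNAL,cv2.CHAIN_APPROX_NONE)[0],key=cv2.contourArea)[:,0]
        # intersect outline rays with rim top plane z=10
        E=np.array(p['extrinsics']);K=p['K'];o=E[:3,3]*1000
        d=np.stack([(c[:,0]-K[0,2])/K[0,0],-(c[:,1]-K[1,2])/K[1,1],-np.ones(len(c))],-1)@E[:3,:3].T
        for zz in(0,10):
            X=o+d*((zz-o[2])/d[:,2])[:,None]
            print(name,round(r['conf'],2),'z',zz,*rect(X[:,:2]/1000))
E
python3 -c "
from h import *
p=vision.get_image('wrist');save(p,'w18.png');locate(p,['tray_small']);darkfit(p,'tray_small')
p=vision.get_image('top');locate(p,['tray_small']);darkfit(p,'tray_small')
togo([434,281,110],-12.7)"
```

```text
time: 33.6
tcp_pos: [0.471, 0.1813, 0.1094]
orientation: [[-0.221, -0.001, 0.975], [-0.975, 0.0, -0.221], [0.0, -1.0, -0.001]]
ft_force: [0.4, 0.1, 0.4]
finger_gap: 0.0335
time: 33.8
tcp_pos: [0.4713, 0.1793, 0.1097]
orientation: [[-0.218, -0.001, 0.976], [-0.976, -0.001, -0.218], [0.001, -1.0, -0.001]]
ft_force: [0.4, 0.2, -0.9]
finger_gap: 0.0331
tray_small 0.76 [193.  53. 281. 160.] 9121 z [1.9 4.4 9.8] rect [433.  280.8] [64.  77.7] 77.2 med [434.6 283.    4.4]
tray_small 0.76 z 0 [433.5 280.3] [61.6 77.2] 77.2
tray_small 0.76 z 10 [435.5 279.5] [59.4 74.4] 77.2
tray_small 0.35 [314. 242. 371. 278.] 724 z [18.6 22.4 33.8] rect [498.7 -21. ] [ 63.7 121.7] 97.7 med [494.5 -54.4  22.4]Traceback (most recent call last):
  File "<string>", line 4, in <module>
    p=vision.get_image('top');locate(p,['tray_small']);darkfit(p,'tray_small')
                                                       ~~~~~~~^^^^^^^^^^^^^^^^
  File "h.py", line 55, in darkfit
    c=max(cv2.findContours(mm,cv2.RETR_EXTERNAL,cv2.CHAIN_APPROX_NONE)[0],key=cv2.contourArea)[:,0]
      ~~~^^^^^^^^^^^^^^^^^^^^^^^^^^^^^^^^^^^^^^^^^^^^^^^^^^^^^^^^^^^^^^^^^^^^^^^^^^^^^^^^^^^^^
ValueError: max() iterable argument is empty
```

View pics/w18.png

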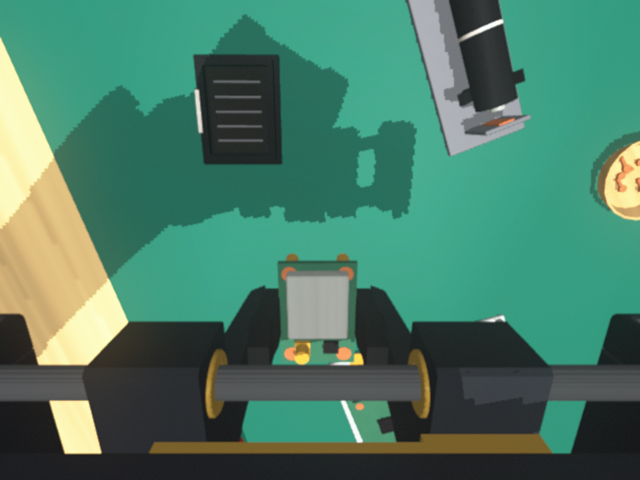

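```bash
cat >> h.py <<'E'
def rimfit(p,name):
    P=cloud(p)*1000
    r=finder.masks_of(p,name)[0]
    m=cv2.dilate(r['mask'].astype(np.uint8),np.ones((5,5)))>0
    Z=P[...,2].copy();Z[np.isnan(Z)]=-99;Z=cv2.medianBlur(Z.astype(np.float32),3)
    zt=np.percentile(Z[m],97)
    g=m&(Z>zt-3.5)&(Z<zt+4)&(p['frame'].max(-1)<150)
    g=cv2.morphologyEx(g.astype(np.uint8),cv2.MORPH_OPEN,np.ones((2,2)))>0
    print(name,round(r['conf'],2),'rim z',round(float(zt),1),g.sum(),*rect(P[g][:,:2]/1000))
E
python3 -c "
from h import *
p=vision.get_image('wrist');rimfit(p,'tray_small');
togo([434,281,110],-12.7)"
python3 -m creep '[[[-10,0,-3],0,0.3],[[-20,0,-6],0,0.3],[[-24,0,-6],0,0.3],[[-20,0,-5],0,0.3],[[-12,0,-2],0,0.3],[[-4,0,0],0,0.3],[[0,0,0],0,0.3],[[0,0,0],0,0.3]]' 15
python3 -c "
from h import *
p=vision.get_image('wrist');rimfit(p,'tray_small');save(p,'w19.png')
togo([434,281,40],-12.7)"
```

```text
tray_small 0.69 rim z 9.6 2109 [433.5 279.3] [53.8 71.1] 76.8
t 34.2 tcp [471.8 179.5 110.3] ang -12.72 tilt [-0.      0.0001] gap 33.1 F [-0.5 -0.1 -0.2]
 roll -0.0 shift now-axes [-90.7   0.3 -59.2] after-roll [-90.7   0.3 -59.2] j1,j7 [-17. -61.]
time: 35.0
tcp_pos: [0.4702, 0.2708, 0.1102]
orientation: [[-0.221, -0.0, 0.975], [-0.975, -0.002, -0.221], [0.002, -1.0, 0.0]]
ft_force: [-0.2, -0.5, -0.7]
finger_gap: 0.0333Traceback (most recent call last):
  File "<string>", line 3, in <module>
    p=vision.get_image('wrist');rimfit(p,'tray_small');save(p,'w19.png')
                                ~~~~~~^^^^^^^^^^^^^^^^
  File "h.py", line 64, in rimfit
    r=finder.masks_of(p,name)[0]
      ~~~~~~~~~~~~~~~~~~~~~~~^^^
IndexError: list index out of range
```

```bash

python3 -c "
from h import *
togo([433.5,279.8,110],-13)"
```

```text
t 35.1 tcp [470.3 270.8 110.2] ang -12.82 tilt [0.0013 0.    ] gap 33.4 F [ 0.2  0.1 -0.8]
 roll 0.003 shift now-axes [ -0.6   0.2 -37.8] after-roll [ -0.5   0.2 -37.8] j1,j7 [-26. -67.]
```

```bash

python3 -m creep '[[[0,0,-6],0,0.3],[[0,0,-12],0.003,0.3],[[0,0,-12],0,0.3],[[0,4,-6],0,0.3],[[0,12,-2],0,0.3],[[0,20,0],0,0.3],[[0,22,0],0,0.3],[[0,16,0],0,0.3],[[0,8,0],0,0.3],[[0,3,0],0,0.3]]' 15
python3 -m creep '[[[0,0,0],0,0.3],[[0,0,0],0,0.3]]' 15
python3 -c "
from h import *
p=vision.get_image('wrist');save(p,'w20.png')
togo([433.5,279.8,-13],-13)"
```

```text
time: 36.1
tcp_pos: [0.4323, 0.2807, 0.0246]
orientation: [[-0.222, -0.001, 0.975], [-0.975, -0.001, -0.222], [0.001, -1.0, -0.001]]
ft_force: [-0.6, -1.1, -0.9]
finger_gap: 0.0333
time: 36.3
tcp_pos: [0.4334, 0.281, 0.0259]
orientation: [[-0.223, 0.001, 0.975], [-0.975, 0.001, -0.223], [-0.001, -1.0, 0.001]]
ft_force: [0.4, 0.7, 0.3]
finger_gap: 0.0334
t 36.35 tcp [433.5 281.   26. ] ang -12.9 tilt [-0.001   0.0009] gap 33.7 F [ 0.4  0.4 -1.2]
 roll 0.002 shift now-axes [ 1.2 39.   0.3] after-roll [ 1.2 39.   0.3] j1,j7 [-33. -74.]
```

View pics/w20.png

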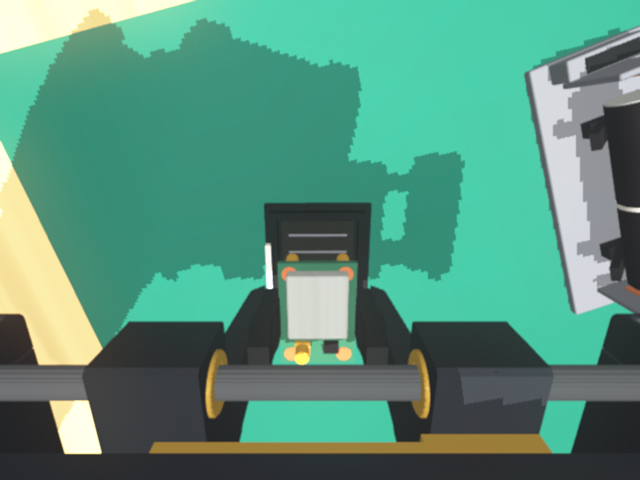

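```bash

python3 -m creep '[[[0.6,6,0],0,0.3],[[0.6,10,0],0,0.3],[[0,9,0],0,0.3],[[0,6,0],0,0.3],[[0,3,0],0,0.3],[[0,1,0],0,0.3],[[0,0,0],0,0.3],[[0,0,0],0,0.3]]' 15
python3 -c "
from h import *
togo([433.5,279.8,-13],-13)"
```

```text
time: 37.15
tcp_pos: [0.4329, 0.2796, -0.0095]
orientation: [[-0.223, 0.0, 0.975], [-0.975, 0.0, -0.223], [-0.0, -1.0, 0.0]]
ft_force: [0.7, -0.1, -1.3]
finger_gap: 0.0334
t 37.15 tcp [432.9 279.6  -9.5] ang -12.89 tilt [-0.0002  0.0003] gap 33.4 F [ 0.7 -0.1 -1.3]
 roll 0.002 shift now-axes [-0.3  3.5  0.5] after-roll [-0.3  3.5  0.5] j1,j7 [-34. -74.]
```

```bash

python3 -m creep '[[[0,1.2,0],0,0.3],[[0,1,0],0,0.3],[[0,1,0],0,0.3],[[0,0.6,0],0,0.3],[[0,0,0],0,0.3],[[0,0,0],0,0.3]]' 15
```

```text
time: 37.75
tcp_pos: [0.4328, 0.2795, -0.0135]
orientation: [[-0.223, 0.0, 0.975], [-0.975, -0.0, -0.223], [0.0, -1.0, 0.0]]
ft_force: [-0.4, 1.0, 0.5]
finger_gap: 0.0329
```

```bash

python3 -m creep '[[[0,0.5,0],0,0.3],[[0,0,0],0,0.3],[[0,0,0],0,0.3]]' 15;python3 -m creep '[[[0,0,0],0,0.3]]' 15
```

```text
time: 38.05
tcp_pos: [0.4328, 0.2795, -0.0137]
orientation: [[-0.223, 0.0, 0.975], [-0.975, -0.0, -0.223], [-0.0, -1.0, 0.0]]
ft_force: [-0.8, -0.5, 5.3]
finger_gap: 0.0334
time: 38.15
tcp_pos: [0.4328, 0.2796, -0.0138]
orientation: [[-0.223, 0.0, 0.975], [-0.975, 0.0, -0.223], [-0.0, -1.0, 0.0]]
ft_force: [-0.6, 0.0, 5.3]
finger_gap: 0.0333
```

Contact at 5 N, right at the expected height. Release gently and retract.

```bash

python3 -m creep '[[[0,0,0],0,0.4],[[0,0,0],0,0.43],[[0,0,0],0,0.46],[[0,0,0],0,0.5],[[0,0,0],0,0.5],[[0,-3,0],0,0.5],[[0,-8,0],0,0.5],[[0,-16,0],0,0.5],[[0,-25,0],0,0.5],[[0,-28,0],0,0.5]]' 15
python3 -m creep '[[[0,-25,0],0,0.6],[[0,-15,0],0,0.6],[[0,-5,0],0,0.6],[[0,0,0],0,0.6]]' 15
python3 -c "
from h import *
p=vision.get_image('wrist');save(p,'w21.png');locate(p,['radio_mid','tray_small'])
p=vision.get_image('scene');locate(p,['radio_mid','cell_mid']);cv2.imwrite('pics/s21.png',cv2.resize(cv2.cvtColor(p['frame'],cv2.COLOR_RGB2BGR)[130:250,360:520],(800,600),interpolation=cv2.INTER_CUBIC))
togo([496,-12,110],5.5)"
```

```text
time: 39.15
tcp_pos: [0.4324, 0.2792, 0.067]
orientation: [[-0.223, -0.001, 0.975], [-0.975, -0.001, -0.223], [0.001, -1.0, -0.0]]
ft_force: [-0.4, -0.3, -0.6]
finger_gap: 0.044
time: 39.55
tcp_pos: [0.4332, 0.2796, 0.1118]
orientation: [[-0.223, 0.001, 0.975], [-0.975, 0.001, -0.223], [-0.001, -1.0, 0.001]]
ft_force: [0.9, -0.0, -0.8]
finger_gap: 0.0529
radio_mid 0.67 [295. 202. 339. 267.] 2643 z [20.3 26.5 29.1] rect [432.7 276.9] [34.  56.3] 77.2 med [433.9 282.2  26.5]
tray_small 0.78 [280. 179. 354. 265.] 3629 z [ 1.7  4.6 10. ] rect [433.3 280.8] [62.7 76.8] 77.8 med [439.7 293.5   4.6]
radio_mid 0.55 [389. 148. 419. 169.] 364 z [ 8.3 25.  31.8] rect [419.9 285.7] [57.2 62.7] 167.5 med [436.  276.6  25. ]
cell_mid 0.82 [443. 188. 488. 220.] 730 z [29.9 43.3 47. ] rect [591.1 290.4] [ 45.5 123.3] 99.6 med [605.2 285.5  43.3]
t 39.85 tcp [432.3 279.3 110.2] ang -12.88 tilt [ 0.0013 -0.001 ] gap 52.8 F [-0.5 -0.   0. ]
 roll -0.321 shift now-axes [269.7   0.5 127. ] after-roll [2.96e+02 2.00e-01 3.55e+01] j1,j7 [-29. -71.]
```

View pics/w21.png

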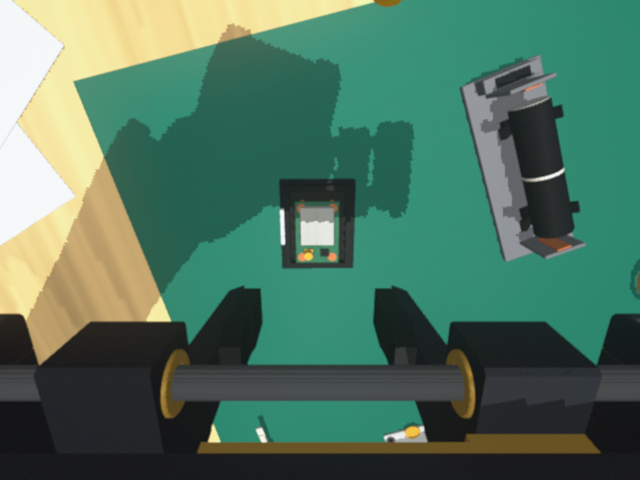

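View pics/s21.png

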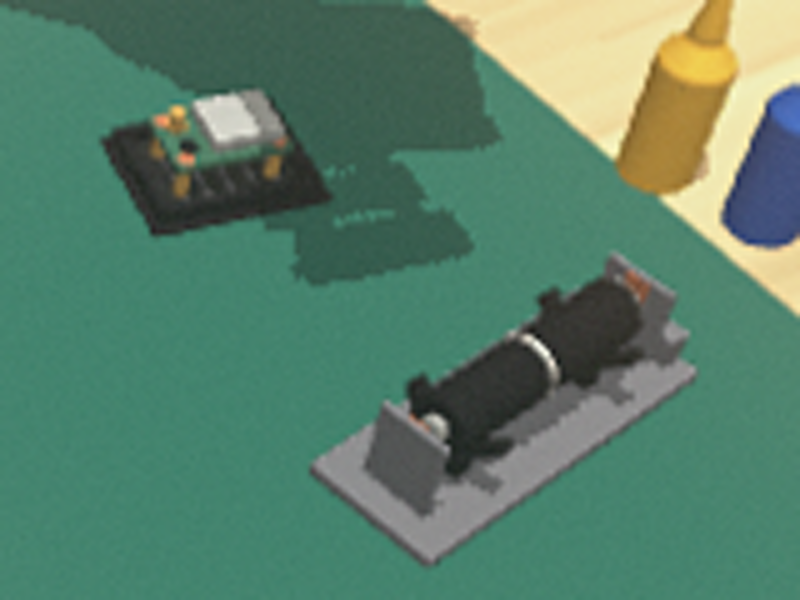

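```bash

python3 -m creep '[[[10,0,5],0,0.75],[[22,0,10],0,0.75],[[32,0,15],0,0.75],[[36,0,17],0,0.75],[[36,0,17],0,0.75],[[36,0,17],0,0.75],[[36,0,17],0,0.75],[[32,0,15],0,0.75],[[20,0,9],-0.02,0.75],[[10,0,5],-0.05,0.75]]' 15
python3 -m creep '[[[0,0,0],-0.12,0.75],[[0,0,0],-0.1,0.75],[[0,0,0],-0.03,0.75],[[0,0,0],0,0.75],[[0,0,0],0,0.75]]' 15
python3 -c "
from h import *
p=vision.get_image('wrist');save(p,'w22.png');locate(p,['ioboard_mid','mainboard_mid'])
p=vision.get_image('top');locate(p,['ioboard_mid','mainboard_mid'])
togo([496,-12,20],5.5)"
```

```text
time: 40.85
tcp_pos: [0.4961, -0.0163, 0.1106]
orientation: [[-0.158, -0.001, 0.987], [-0.987, -0.002, -0.158], [0.003, -1.0, -0.001]]
ft_force: [-0.4, 0.6, -0.3]
finger_gap: 0.066
time: 41.35
tcp_pos: [0.4964, -0.0122, 0.1109]
orientation: [[0.093, -0.0, 0.996], [-0.996, -0.0, 0.093], [0.0, -1.0, -0.0]]
ft_force: [-0.5, -0.3, 0.1]
finger_gap: 0.0665
ioboard_mid 0.67 [283. 183. 349. 292.] 6826 z [38.2 39.4 47.7] rect [497.3 -11.5] [48.2 84.8] 96.3 med [495.9  -7.7  39.4]
mainboard_mid 0.57 [274. 168. 356. 312.] 4233 z [19.9 21.5 31.8] rect [496.9 -29.4] [ 65.5 133.1] 97.5 med [493.9 -28.6  21.5]
t 41.65 tcp [496.5 -11.8 111. ] ang 5.44 tilt [0.0002 0.    ] gap 65.9 F [-0.   0.6  0.4]
 roll -0.001 shift now-axes [ 0.1 91.  -0.6] after-roll [ 0.1 91.  -0.6] j1,j7 [ 11. -31.]
```

View pics/w22.png

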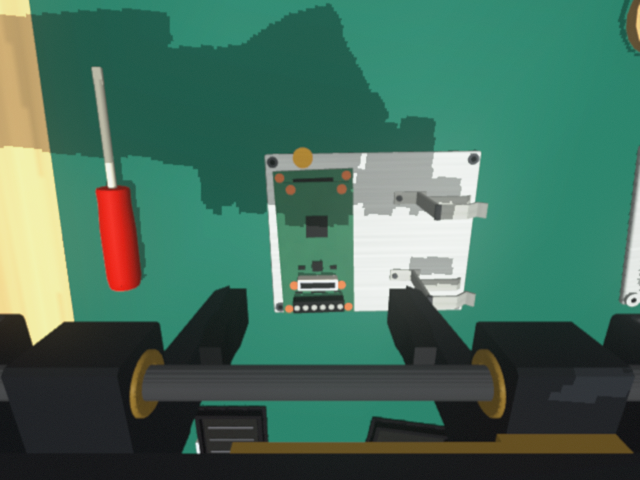

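```bash
cat >> h.py <<'E'
def slab(p,name,z0):
    P=cloud(p)*1000
    r=finder.masks_of(p,name)[0]
    m=cv2.dilate(r['mask'].astype(np.uint8),np.ones((3,3)))>0
    f=p['frame'].astype(int);gr=(f[...,1]>f[...,0]*1.05)|(f[...,0]>f[...,2]*1.4)
    g=m&(abs(P[...,2]-z0)<4)
    g=cv2.morphologyEx(g.astype(np.uint8),cv2.MORPH_OPEN,np.ones((3,3)))>0
    Q=P[g];h=cv2.convexHull(Q[:,:2].astype(np.float32))
    print(name,round(r['conf'],2),g.sum(),'z',np.round(np.median(Q[:,2]),1),*rect(Q[:,:2]/1000))
E
python3 -c "
from h import *
p=vision.get_image('wrist');slab(p,'ioboard_mid',40);slab(p,'mainboard_mid',22)
p=vision.get_image('scene');slab(p,'ioboard_mid',40);slab(p,'mainboard_mid',22)"

```

```text
ioboard_mid 0.9 6263 z 39.3 [496.2 -11.5] [46.1 84.5] 96.3
mainboard_mid 0.78 3235 z 21.3 [496.4 -23.2] [ 60.1 120.6] 97.7
ioboard_mid 0.81 854 z 41.7 [494.2 -11. ] [48.2 85.9] 96.5
mainboard_mid 0.87 749 z 23.6 [494.9 -22.8] [ 62.4 119.9] 98.2
```

```bash

python3 -m creep '[[[0,10,0],-0.015,0.7],[[0,18,0],0,0.65],[[0,20,0],0,0.65],[[0,18,0],0,0.65],[[0,14,0],0,0.65],[[0,9,0],0,0.65],[[0,4,0],0,0.65],[[0,0,0],0,0.65],[[0,0,0],0,0.65]]' 15
python3 -c "
from h import *
p=vision.get_image('wrist');save(p,'w23.png');
togo([496.3,-11.5,6.5],6.3)"
```

```text
time: 42.85
tcp_pos: [0.4969, -0.0119, 0.0183]
orientation: [[0.11, 0.001, 0.994], [-0.994, 0.0, 0.11], [0.0, -1.0, 0.001]]
ft_force: [-0.0, -0.3, -0.4]
finger_gap: 0.0573
t 42.9 tcp [497.  -11.9  18.5] ang 6.3 tilt [-0.     0.001] gap 57.5 F [-0.6  0.9 -0.6]
 roll 0.0 shift now-axes [-0.5 12.  -0.6] after-roll [-0.5 12.  -0.6] j1,j7 [  4. -38.]
```

View pics/w23.png

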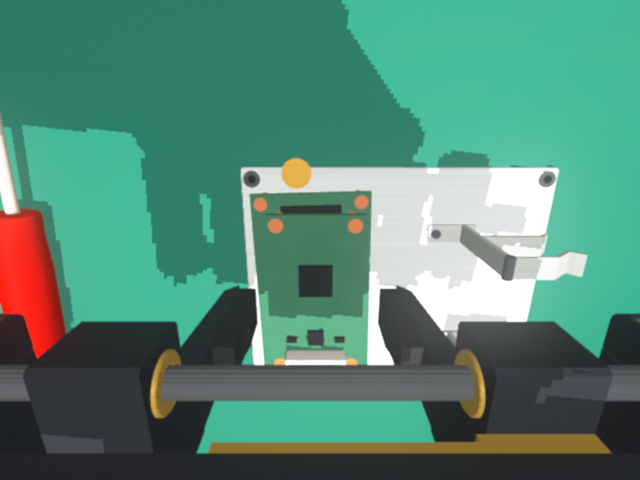

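```bash

python3 -m creep '[[[-0.4,5,-0.5],0,0.65],[[0,4,0],0,0.62],[[0,2.5,0],0,0.6],[[0,0.5,0],0,0.58],[[0,0,0],0,0.56],[[0,0,0],0,0.53],[[0,0,0],0,0.5],[[0,0,0],0,0.45],[[0,0,0],0,0.45],[[0,0,0],0,0.45]]' 18
python3 -c "
from h import *
togo([496.3,-11.5,6.5],6.3)"
```

```text
time: 43.9
tcp_pos: [0.4961, -0.0116, 0.0061]
orientation: [[0.11, 0.0, 0.994], [-0.994, -0.0, 0.11], [0.0, -1.0, 0.0]]
ft_force: [0.3, 0.3, -0.4]
finger_gap: 0.0454
t 43.9 tcp [496.1 -11.6   6.1] ang 6.3 tilt [0.0001 0.0001] gap 45.4 F [ 0.3  0.3 -0.4]
 roll 0.0 shift now-axes [-0.1 -0.4  0.3] after-roll [-0.1 -0.4  0.3] j1,j7 [  3. -39.]
```

```bash

python3 -m creep '[[[0,-2,0],0,0.45],[[0,-5,0],0,0.45],[[0,-12,0],0,0.45],[[0,-20,0],0,0.45],[[0,-22,0],0,0.45],[[0,-22,0],0,0.45],[[0,-14,0],0,0.45],[[0,-6,0],0,0.45],[[0,0,0],0,0.45]]' 18
python3 -c "
from h import *
p=vision.get_image('wrist');save(p,'w24.png');
togo([431,-150,110],5)"
```

```text
time: 44.8
tcp_pos: [0.4964, -0.0118, 0.1097]
orientation: [[0.109, 0.001, 0.994], [-0.994, -0.0, 0.109], [0.0, -1.0, 0.001]]
ft_force: [-0.5, -0.4, -1.7]
finger_gap: 0.0457
t 44.85 tcp [495.9 -11.8 109.1] ang 6.29 tilt [0.0002 0.0002] gap 45.4 F [ 0.3 -0.1  0.2]
 roll 0.023 shift now-axes [130.3  -0.9 -79.7] after-roll [132.1  -0.9 -76.7] j1,j7 [ 11. -32.]
```

View pics/w24.png

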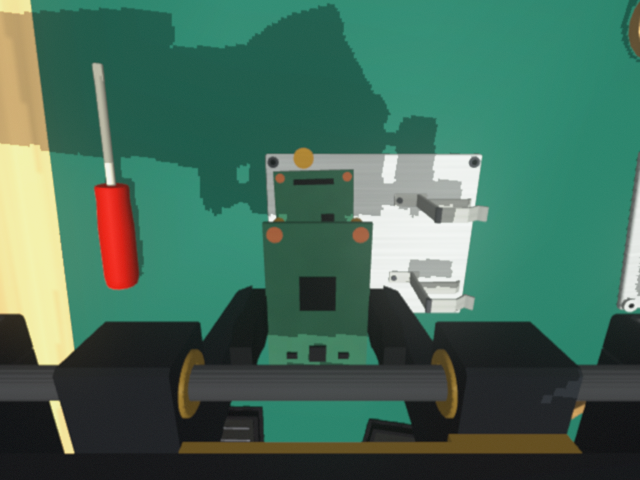

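```bash

python3 -c "
from h import *
togo([431,-370,110],5)"
python3 -m creep '[[[12,0,-4],0.01,0.45],[[24,0,-7],0.013,0.45],[[34,0,-10],0,0.45],[[38,0,-10],0,0.45],[[38,0,-10],0,0.45],[[38,0,-10],0,0.45],[[38,0,-10],0,0.45],[[38,0,-10],0,0.45],[[34,0,-10],0,0.45],[[30,0,-8],0,0.45]]' 18
python3 -m creep '[[[20,0,-5],0,0.45],[[8,0,-2],0,0.45],[[0,0,0],0,0.45],[[0,0,0],0,0.45],[[0,0,0],0,0.45]]' 18
python3 -c "
from h import *
p=vision.get_image('wrist');save(p,'w25.png');rimfit(p,'tray_medium');rimfit(p,'tray_large')
togo([431,-262,110],5)"
```

```text
t 44.85 tcp [495.9 -11.8 109.1] ang 6.29 tilt [0.0002 0.0002] gap 45.4 F [ 0.3 -0.1  0.2]
 roll 0.023 shift now-axes [ 349.    -0.9 -103.8] after-roll [351.2  -0.9 -95.9] j1,j7 [ 11. -32.]
time: 45.85
tcp_pos: [0.4334, -0.3451, 0.1077]
orientation: [[0.084, -0.003, 0.996], [-0.996, 0.0, 0.084], [-0.0, -1.0, -0.003]]
ft_force: [0.3, -0.3, -1.1]
finger_gap: 0.0454
time: 46.35
tcp_pos: [0.4321, -0.3689, 0.109]
orientation: [[0.09, -0.0, 0.996], [-0.996, 0.001, 0.09], [-0.001, -1.0, 0.0]]
ft_force: [0.3, 0.3, -1.2]
finger_gap: 0.0453
tray_medium 0.92 rim z 9.5 3076 [ 432.  -265.2] [ 67.7 105.7] 95.3
tray_large 0.76 rim z 9.4 4181 [ 614.  -287.5] [ 90.4 141.3] 85.5
t 46.5 tcp [ 432.1 -369.7  109.2] ang 5.1 tilt [-0.0002  0.0002] gap 45.4 F [-1.1  0.4 -1.6]
 roll 0.002 shift now-axes [-107.3   -0.8    8.5] after-roll [-107.3   -0.8    8.3] j1,j7 [54.  8.]
```

View pics/w25.png

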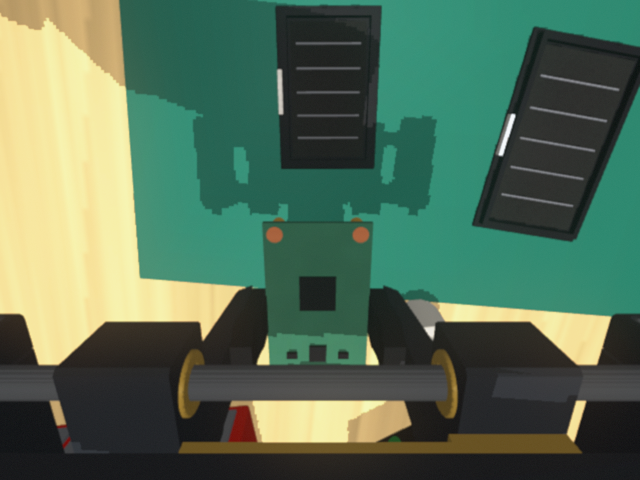

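```bash

python3 -m creep '[[[-8,0,1],-0.003,0.45],[[-16,0,1],0,0.45],[[-20,0,2],0,0.45],[[-20,0,2],0,0.45],[[-18,0,2],0,0.45],[[-12,0,1],0,0.45],[[-7,0,0],0,0.45],[[-4,0,0],0,0.45],[[0,0,0],0,0.45],[[0,0,0],0,0.45]]' 18
python3 -m creep '[[[0,8,0],0,0.45],[[0,18,0],0,0.45],[[0,22,0],0,0.45],[[0,18,0],0,0.45],[[0,10,0],0,0.45],[[0,4,0],0,0.45],[[0,0,0],0,0.45],[[0,0,0],0,0.45]]' 18
python3 -c "
from h import *
p=vision.get_image('wrist');save(p,'w26.png')
togo([432,-264.8,-11.9],5.3)"
```

```text
time: 47.5
tcp_pos: [0.431, -0.2662, 0.109]
orientation: [[0.089, -0.0, 0.996], [-0.996, -0.001, 0.089], [0.001, -1.0, -0.0]]
ft_force: [-0.6, -0.3, -1.0]
finger_gap: 0.0451
time: 48.3
tcp_pos: [0.4315, -0.2656, 0.0295]
orientation: [[0.09, 0.001, 0.996], [-0.996, -0.0, 0.09], [0.001, -1.0, 0.001]]
ft_force: [0.1, -0.5, -1.1]
finger_gap: 0.0449
t 48.35 tcp [ 431.6 -265.6   29.6] ang 5.14 tilt [0.0007 0.0012] gap 45.4 F [-0.9  0.7  0.1]
 roll -0.003 shift now-axes [-0.8 41.5  0.4] after-roll [-0.8 41.5  0.5] j1,j7 [ 38. -12.]
```

View pics/w26.png

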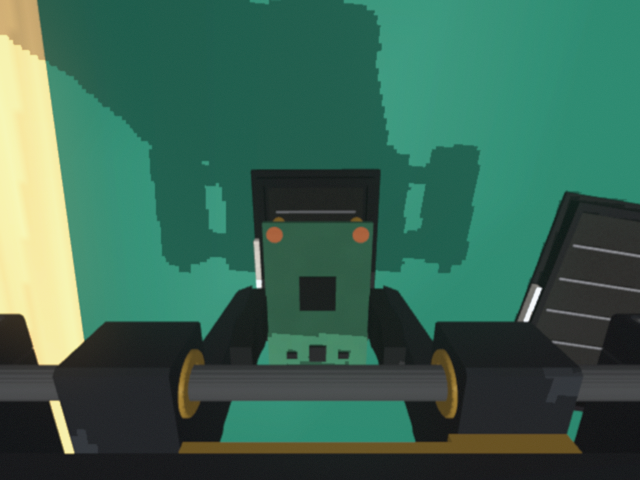

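```bash

python3 -m creep '[[[-0.4,6,0],-0.002,0.45],[[-0.4,10,0],0,0.45],[[0,10,0],0,0.45],[[0,7,0],0,0.45],[[0,4,0],0,0.45],[[0,1,0],0,0.45],[[0,0,0],0,0.45],[[0,0,0],0,0.45]]' 18
python3 -c "
from h import *
togo([432,-264.8,-11.9],5.3)"
```

```text
time: 49.15
tcp_pos: [0.4312, -0.2646, -0.0088]
orientation: [[0.092, 0.0, 0.996], [-0.996, -0.0, 0.092], [0.0, -1.0, 0.0]]
ft_force: [0.2, 0.6, -1.4]
finger_gap: 0.0453
t 49.15 tcp [ 431.2 -264.6   -8.8] ang 5.27 tilt [0.0002 0.0004] gap 45.3 F [ 0.2  0.6 -1.4]
 roll -0.0 shift now-axes [0.3 3.1 0.7] after-roll [0.3 3.1 0.7] j1,j7 [ 34. -16.]
```

```bash

python3 -m creep '[[[0,1,0.5],0,0.45],[[0,1,0],0,0.45],[[0,0.7,0],0,0.45],[[0,0.5,0],0,0.45],[[0,0,0],0,0.45],[[0,0,0],0,0.45]]' 18
```

```text
time: 49.75
tcp_pos: [0.4316, -0.2646, -0.012]
orientation: [[0.092, 0.0, 0.996], [-0.996, -0.0, 0.092], [0.0, -1.0, 0.0]]
ft_force: [-0.6, -0.3, 2.6]
finger_gap: 0.0454
```

```bash

python3 -m creep '[[[0,0.4,0],0,0.45],[[0,0,0],0,0.45],[[0,0,0],0,0.45]]' 18
```

```text
time: 50.05
tcp_pos: [0.4316, -0.2646, -0.0121]
orientation: [[0.092, 0.0, 0.996], [-0.996, -0.0, 0.092], [0.001, -1.0, 0.0]]
ft_force: [-1.8, 1.2, 8.7]
finger_gap: 0.0454
```

Seated on its feet. Release and retract.

```bash

python3 -m creep '[[[0,-0.3,0],0,0.53],[[0,0,0],0,0.56],[[0,0,0],0,0.6],[[0,0,0],0,0.64],[[0,0,0],0,0.64],[[0,-3,0],0,0.64],[[0,-8,0],0,0.64],[[0,-16,0],0,0.64],[[0,-25,0],0,0.64],[[0,-28,0],0,0.64]]' 15
python3 -m creep '[[[0,-25,0],0,0.8],[[0,-15,0],0,0.8],[[0,-5,0],0,0.8],[[0,0,0],0,0.8],[[0,0,0],0,0.8]]' 15
python3 -c "
from h import *
p=vision.get_image('wrist');save(p,'w27.png');slab(p,'ioboard_mid',22);rimfit(p,'tray_medium');rimfit(p,'tray_large');slab(p,'mainboard_mid',22)
togo([496.4,-23.2,110],7.7)"
```

```text
time: 51.05
tcp_pos: [0.431, -0.2643, 0.0688]
orientation: [[0.092, -0.001, 0.996], [-0.996, 0.0, 0.092], [-0.0, -1.0, -0.001]]
ft_force: [0.3, -0.8, 1.0]
finger_gap: 0.0563
time: 51.55
tcp_pos: [0.431, -0.2644, 0.1123]
orientation: [[0.092, -0.001, 0.996], [-0.996, 0.0, 0.092], [-0.0, -1.0, -0.001]]
ft_force: [-0.1, 0.3, 0.5]
finger_gap: 0.0704
ioboard_mid 0.72 5442 z 21.4 [ 431.9 -264.2] [46.1 84. ] 95.2
tray_medium 0.89 rim z 21.3 562 [ 433.6 -267.8] [47.5 89.9] 95.6
tray_large 0.79 rim z 9.5 2537 [ 561.4 -285.1] [145.7 191. ] 174.1Traceback (most recent call last):
  File "<string>", line 3, in <module>
    p=vision.get_image('wrist');save(p,'w27.png');slab(p,'ioboard_mid',22);rimfit(p,'tray_medium');rimfit(p,'tray_large');slab(p,'mainboard_mid',22)
                                                                                                                          ~~~~^^^^^^^^^^^^^^^^^^^^^^
  File "h.py", line 73, in slab
    r=finder.masks_of(p,name)[0]
      ~~~~~~~~~~~~~~~~~~~~~~~^^^
IndexError: list index out of range
```

View pics/w27.png

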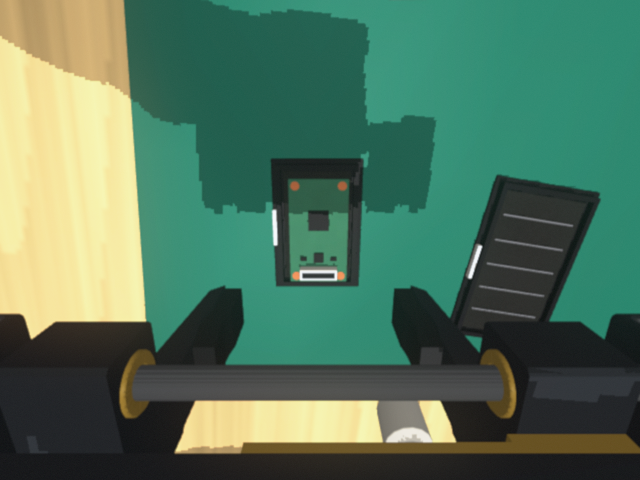

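```bash

python3 -c "
from h import *
togo([496.4,-23.2,110],7.7)"
python3 -m creep '[[[-10,0,4],-0.01,0.88],[[-20,0,7],-0.015,0.88],[[-30,0,11],-0.015,0.88],[[-36,0,14],0,0.88],[[-36,0,14],0,0.88],[[-34,0,14],0,0.88],[[-30,0,12],0,0.88],[[-20,0,8],0,0.88],[[-10,0,4],0,0.88],[[-4,0,1],0,0.88]]' 15
python3 -m creep '[[[0,0,0],0,0.88],[[0,0,0],0,0.88]]' 15
python3 -c "
from h import *
p=vision.get_image('wrist');save(p,'w28.png');slab(p,'mainboard_mid',22)
togo([496.4,-23.2,-12],7.7)"
```

```text
t 51.8 tcp [ 431.2 -264.2  112.1] ang 5.29 tilt [-0.0006 -0.001 ] gap 70.9 F [-0.2  0.8 -0.2]
 roll -0.042 shift now-axes [-234.     2.2   87.1] after-roll [-230.1    2.1   96.9] j1,j7 [44. -5.]
time: 52.8
tcp_pos: [0.4911, -0.0236, 0.1127]
orientation: [[0.134, 0.0, 0.991], [-0.991, 0.0, 0.134], [-0.0, -1.0, 0.0]]
ft_force: [-0.5, -0.6, 0.7]
finger_gap: 0.0773
time: 53.0
tcp_pos: [0.4905, -0.0267, 0.1126]
orientation: [[0.13, -0.001, 0.992], [-0.992, -0.001, 0.13], [0.001, -1.0, -0.001]]
ft_force: [-0.0, 0.0, 0.1]
finger_gap: 0.0773
mainboard_mid 0.79 10398 z 21.3 [496.4 -22.8] [ 60.2 119.8] 97.6
t 53.1 tcp [490.6 -26.7 112.6] ang 7.44 tilt [ 0.0009 -0.0006] gap 77.4 F [-0.4  0.7  0. ]
 roll -0.005 shift now-axes [ -2.8 124.6   6.3] after-roll [ -2.7 124.6   6.2] j1,j7 [ 13. -30.]
```

View pics/w28.png

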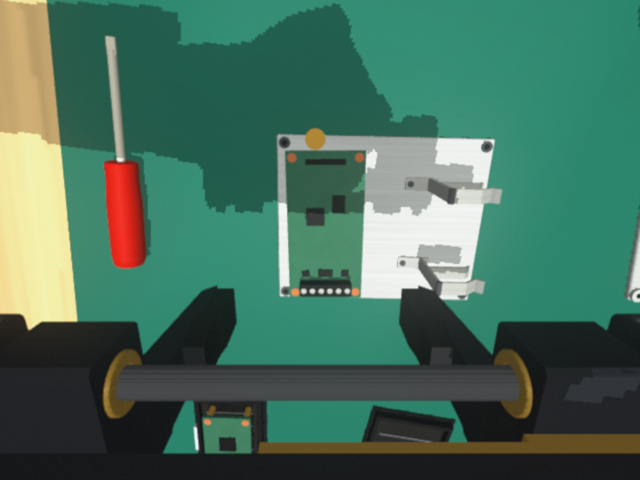

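```bash

python3 -m creep '[[[-1.5,10,3],-0.003,0.85],[[-1.5,20,3],0,0.82],[[0,24,0],0,0.82],[[0,22,0],0,0.82],[[0,16,0],0,0.82],[[0,9,0],0,0.82],[[0,4,0],0,0.82],[[0,0,0],0,0.82],[[0,0,0],0,0.82]]' 20
python3 -c "
from h import *
p=vision.get_image('wrist');save(p,'w29.png')
togo([496.4,-23,-11.7],7.7)"
```

```text
time: 54.0
tcp_pos: [0.4969, -0.0214, 0.0082]
orientation: [[0.134, 0.001, 0.991], [-0.991, 0.0, 0.134], [0.0, -1.0, 0.001]]
ft_force: [0.8, 0.6, 1.3]
finger_gap: 0.0723
t 54.05 tcp [497.  -21.4   8.3] ang 7.72 tilt [0.0001 0.0012] gap 72.1 F [-0.1  0.4  0.2]
 roll 0.0 shift now-axes [ 1.5 20.  -0.9] after-roll [ 1.5 20.  -0.8] j1,j7 [  5. -39.]
```

View pics/w29.png

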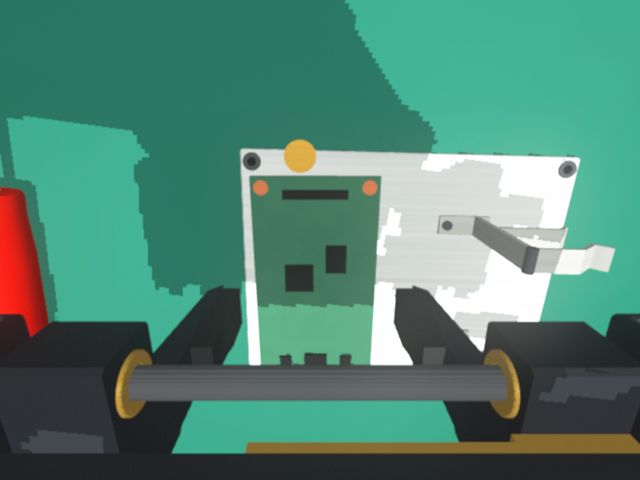

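```bash

python3 -m creep '[[[0.8,5,-0.5],0,0.82],[[0.7,7,0],0,0.8],[[0,5,0],0,0.76],[[0,2.5,0],0,0.74],[[0,0.5,0],0,0.72],[[0,0,0],0,0.7],[[0,0,0],0,0.66],[[0,0,0],0,0.6],[[0,0,0],0,0.6],[[0,0,0],0,0.6]]' 22
python3 -c "
from h import *
togo([496.4,-23,-11.7],7.7)"
```

```text
time: 55.05
tcp_pos: [0.4963, -0.0229, -0.0122]
orientation: [[0.135, 0.0, 0.991], [-0.991, -0.0, 0.135], [0.0, -1.0, 0.0]]
ft_force: [0.2, -0.3, -0.8]
finger_gap: 0.0591
t 55.05 tcp [496.3 -22.9 -12.2] ang 7.74 tilt [0.     0.0002] gap 59.1 F [ 0.2 -0.3 -0.8]
 roll 0.001 shift now-axes [ 0.1 -0.5  0.1] after-roll [ 0.1 -0.5  0.1] j1,j7 [  3. -40.]
```

```bash

python3 -m creep '[[[0,-2,0],0,0.6],[[0,-5,0],0,0.6],[[0,-12,0],0,0.6],[[0,-20,0],0,0.6],[[0,-24,0],0,0.6],[[0,-24,0],0,0.6],[[0,-18,0],0,0.6],[[0,-10,0],0,0.6],[[0,-3,0],0,0.6],[[0,0,0],0,0.6]]' 22
python3 -c "
from h import *
p=vision.get_image('wrist');save(p,'w30.png')
togo([620,-410,106],-4.4)"
```

```text
time: 56.05
tcp_pos: [0.4962, -0.0231, 0.1057]
orientation: [[0.134, 0.0, 0.991], [-0.991, -0.0, 0.134], [0.0, -1.0, 0.0]]
ft_force: [0.3, -0.8, -1.7]
finger_gap: 0.0592
t 56.1 tcp [495.9 -23.1 105.3] ang 7.73 tilt [ 0.0002 -0.0008] gap 58.8 F [-0.8 -0.3 -0.5]
 roll 0.212 shift now-axes [400.1  -0.7  70.9] after-roll [376.2  -0.7 153.4] j1,j7 [ 13. -31.]
```

View pics/w30.png

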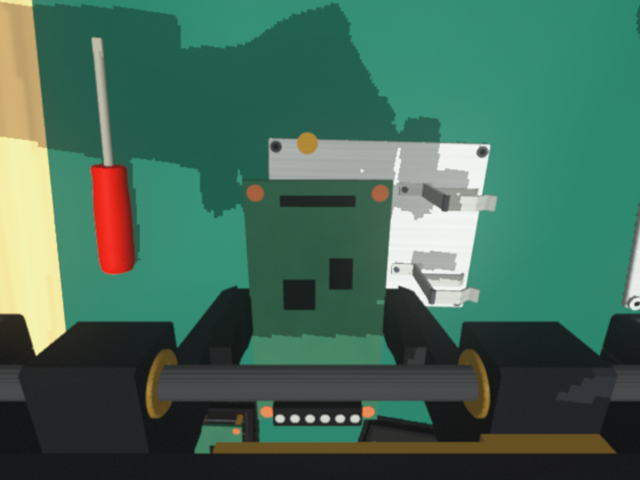

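```bash

python3 -c "
from h import *
togo([535,-380,106],7.7)"
python3 -m creep '[[[14,0,0],0,0.6],[[26,0,0],0,0.6],[[36,0,-1],0,0.6],[[40,0,-2],0,0.6],[[40,0,-2],0,0.6],[[40,0,-2],0,0.6],[[40,0,-2],0,0.6],[[40,0,-2],0,0.6],[[36,0,-1],0.02,0.6],[[26,0,0],0.03,0.6]]' 22
python3 -m creep '[[[14,0,0],0.05,0.6],[[6,0,0],0.06,0.6],[[0,0,0],0.05,0.6],[[0,0,0],0,0.6],[[0,0,0],0,0.6],[[0,0,0],0,0.6]]' 22
python3 -c "
from h import *
p=vision.get_image('wrist');save(p,'w31.png');rimfit(p,'tray_large')
togo([610,-283,106],-4.4)"
```

```text
t 56.1 tcp [495.9 -23.1 105.3] ang 7.73 tilt [ 0.0002 -0.0008] gap 58.8 F [-0.8 -0.3 -0.5]
 roll 0.001 shift now-axes [358.9  -0.7  -9.3] after-roll [358.9  -0.7  -9.1] j1,j7 [ 13. -31.]
time: 57.1
tcp_pos: [0.5278, -0.3627, 0.1039]
orientation: [[0.081, -0.003, 0.997], [-0.997, -0.0, 0.081], [0.0, -1.0, -0.003]]
ft_force: [0.1, -0.5, -2.0]
finger_gap: 0.0592
time: 57.7
tcp_pos: [0.5308, -0.3785, 0.1055]
orientation: [[-0.073, -0.001, 0.997], [-0.997, 0.001, -0.073], [-0.001, -1.0, -0.001]]
ft_force: [-0.1, 0.6, -1.4]
finger_gap: 0.0593
tray_large 0.88 rim z 9.4 2962 [ 606.4 -289.8] [ 99.1 131.1] 83.1
t 57.8 tcp [ 530.8 -379.   105.7] ang -4.24 tilt [-0.0002 -0.0002] gap 59.1 F [-0.3 -0.2 -1. ]
 roll 0.003 shift now-axes [-101.6   -0.3   71.9] after-roll [-101.8   -0.3   71.6] j1,j7 [47.  1.]
```

View pics/w31.png

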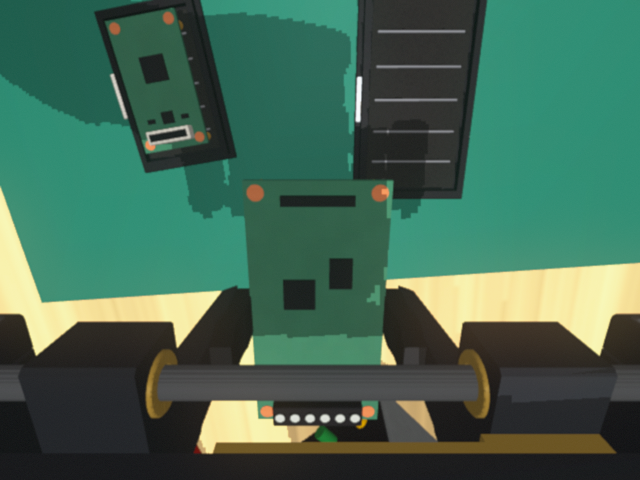

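```bash

python3 -m creep '[[[0,-10,-3],0,0.6],[[0,-20,-6],0,0.6],[[0,-25,-6],0,0.6],[[0,-25,-6],0,0.6],[[0,-15,-3],0,0.6],[[0,-5,0],0,0.6],[[0,0,0],0,0.6],[[0,0,0],0,0.6]]' 22
python3 -c "
from h import *
p=vision.get_image('wrist');save(p,'w32.png');rimfit(p,'tray_large');locate(p,['tray_large'])
p=vision.get_image('scene');save(p,'s32.png')
locate(p,['tray_large']);rimfit(p,'tray_large')
togo([610,-283,106],-4.4)"
```

```text
time: 58.6
tcp_pos: [0.5064, -0.3774, 0.2047]
orientation: [[-0.075, -0.001, 0.997], [-0.997, 0.001, -0.075], [-0.001, -1.0, -0.001]]
ft_force: [0.5, 0.2, 0.1]
finger_gap: 0.0591
tray_large 0.78 rim z 9.4 2202 [ 611.7 -287.2] [ 84.1 140.7] 85.4
tray_large 0.78 [364.  20. 465. 182.] 13819 z [2.2 4.3 9.6] rect [ 610.  -285.6] [ 88.5 150. ] 85.7 med [ 609.5 -278.3    4.3]
tray_large 0.71 [ 97. 318. 216. 410.] 6220 z [ 3.9  6.6 11.9] rect [ 605.6 -284.9] [ 95.2 150.8] 85.6 med [ 611.6 -288.2    6.6]
tray_large 0.71 rim z 11.5 1095 [ 609.2 -284.4] [ 79.7 140.1] 85.9
t 58.9 tcp [ 506.6 -377.5  205. ] ang -4.28 tilt [-0.0006 -0.0009] gap 59.3 F [ 0.7 -0.1 -1.3]
 roll 0.002 shift now-axes [-101.9   99.    96.1] after-roll [-102.1   99.    95.8] j1,j7 [50.  5.]
```

View pics/w32.png

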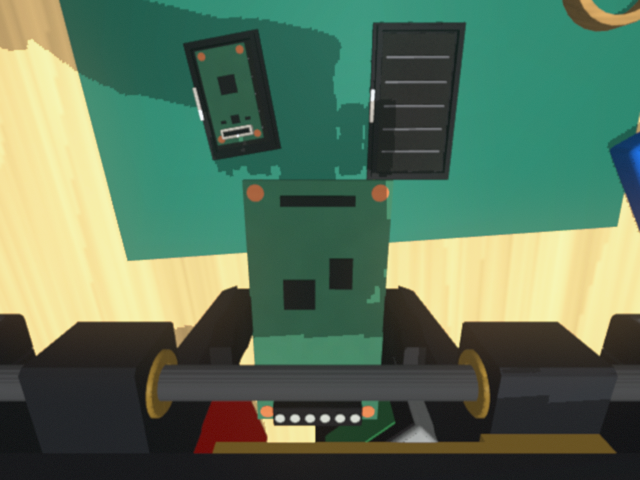

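```bash

python3 -c "
from h import *
p=vision.get_image('wrist');P=cloud(p)*1000
r=finder.masks_of(p,'tray_large')[0];m=cv2.dilate(r['mask'].astype(np.uint8),np.ones((3,3)))>0
g=m&(P[...,2]>7)&(P[...,2]<13)&(p['frame'].max(-1)<140)
a=np.radians(85.6);L=np.array([np.cos(a),np.sin(a)]);W=np.array([np.sin(a),-np.cos(a)])
Q=P[g][:,:2]-[610,-285]
u=Q@L;w=Q@W
print(np.histogram(w,np.arange(-50,51,4)));print(np.histogram(u,np.arange(-80,81,4)))
"
```

```text
(array([  0,   0, 366, 321,  36,  36,  42,  37,  39,  39,  34,  40,  39,
        36,  40,  35,  39,  37,  39,  35,  37, 452, 299,   0,   0]), array([-50, -46, -42, -38, -34, -30, -26, -22, -18, -14, -10,  -6,  -2,
         2,   6,  10,  14,  18,  22,  26,  30,  34,  38,  42,  46,  50]))
(array([  0,   0, 207, 121,  30,  36,  33,  32,  34,  35,  38,  35,  36,
        37,  40,  37,  39,  39,  44,  38,  39,  48,  36,  43,  38,  49,
        42,  43,  43,  46,  48,  44,  48,  47,  50,  44, 337, 122,   0,
         0]), array([-80, -76, -72, -68, -64, -60, -56, -52, -48, -44, -40, -36, -32,
       -28, -24, -20, -16, -12,  -8,  -4,   0,   4,   8,  12,  16,  20,
        24,  28,  32,  36,  40,  44,  48,  52,  56,  60,  64,  68,  72,
        76,  80]))
```

```bash

python3 -m creep '[[[-10,0,8],0.002,0.6],[[-18,10,16],0,0.6],[[-22,18,22],0,0.6],[[-22,22,22],0,0.6],[[-15,22,16],0,0.6],[[-8,16,8],0,0.6],[[-4,8,4],0,0.6],[[0,3,0],0,0.6],[[0,0,0],0,0.6],[[0,0,0],0,0.6]]' 22
python3 -c "
from h import *
togo([610,-285.7,30],-4.4)"
```

```text
time: 60.0
tcp_pos: [0.6098, -0.2881, 0.1077]
orientation: [[-0.079, 0.001, 0.997], [-0.997, -0.002, -0.079], [0.001, -1.0, 0.001]]
ft_force: [0.3, -0.4, -1.1]
finger_gap: 0.0592
t 60.0 tcp [ 609.8 -288.1  107.7] ang -4.53 tilt [0.0015 0.001 ] gap 59.2 F [ 0.3 -0.4 -1.1]
 roll -0.002 shift now-axes [-2.5 77.7 -0. ] after-roll [-2.4 77.7  0. ] j1,j7 [36. -8.]
```

```bash

python3 -m creep '[[[-1.2,8,0],-0.002,0.6],[[-1.2,16,0],0,0.6],[[0,20,0],0,0.6],[[0,18,0],0,0.6],[[0,10,0],0,0.6],[[0,5,0],0,0.6],[[0,0,0],0,0.6],[[0,0,0],0,0.6],[[0,0,0],0,0.6]]' 22
python3 -c "
from h import *
p=vision.get_image('wrist');save(p,'w33.png')
p=vision.get_image('scene');cv2.imwrite('pics/s33.png',cv2.resize(cv2.cvtColor(p['frame'],cv2.COLOR_RGB2BGR)[230:430,60:260],(600,600),interpolation=cv2.INTER_CUBIC))
togo([610,-285.7,-12.2],-4.4)"
```

```text
time: 60.9
tcp_pos: [0.6111, -0.2841, 0.0307]
orientation: [[-0.075, 0.002, 0.997], [-0.997, -0.001, -0.075], [0.0, -1.0, 0.002]]
ft_force: [-0.8, -0.4, -0.9]
finger_gap: 0.0593
t 61.0 tcp [ 610.9 -284.2   30.5] ang -4.3 tilt [0.0005 0.0014] gap 59.1 F [ 0.2  0.6 -1.9]
 roll 0.002 shift now-axes [ 1.6 42.7 -0.8] after-roll [ 1.6 42.7 -0.8] j1,j7 [ 34. -11.]
```

View pics/w33.png

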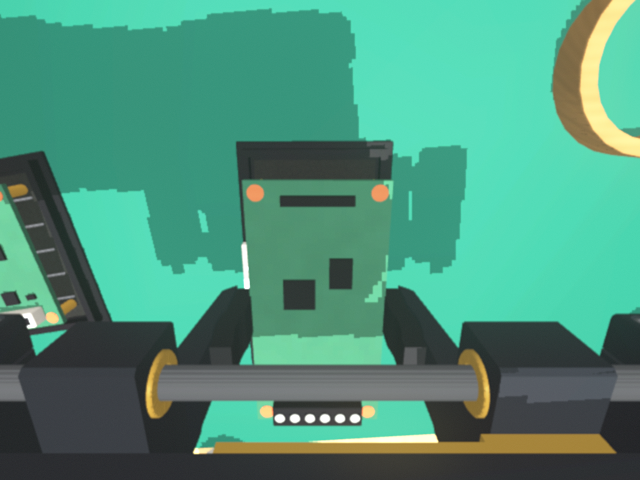

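View pics/s33.png

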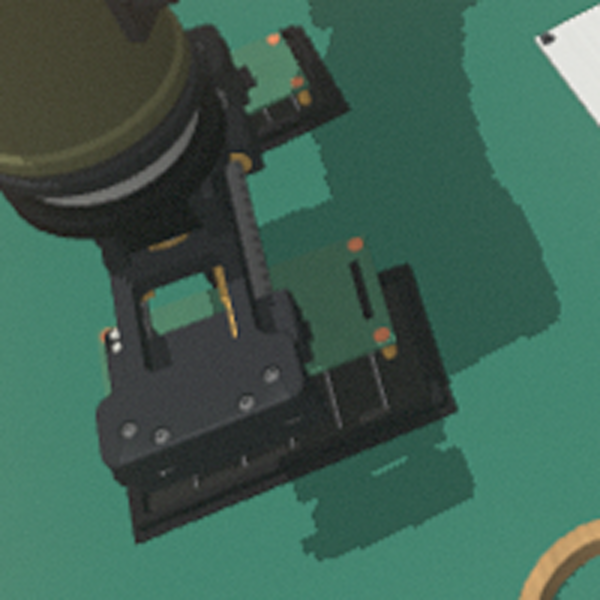

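```bash

python3 -c "
from h import *
p=vision.get_image('wrist');P=cloud(p)*1000
a=np.radians(85.6);L=np.array([np.cos(a),np.sin(a)]);W=np.array([np.sin(a),-np.cos(a)])
s=readout.observe();t=s['tcp_pos'][:2]*1000;z=P[...,2]
D=P[...,:2]-t;u=D@L;w=D@W
k=(p['frame'].max(-1)<75)
g=k&(z>7)&(z<13)&(abs(w)<60)&(u>40)&(u<100)
print('rim u',np.percentile(u[g],[99]),'w',np.percentile(w[g],[1,99]),g.sum())
b=(abs(z-64.5)<4)&(abs(w)<45)&(u>-80)&(u<80);print('board z',np.median(z[b]),'u max',np.percentile(u[b],99.5),'w',np.percentile(w[b&(u>20)],[1,99]))
g1=g&(u>60);print('w at far rim',np.percentile(w[g1],[1,99]))
"
```

```text
rim u [68.22138229] w [-40.66220531  38.6623534 ] 1344
board z 64.11888242620553 u max 59.76876096534781 w [-28.97860127  29.83896449]
w at far rim [-40.53384793  37.97713289]
```

```bash

python3 -m creep '[[[0.8,6,-0.6],0.002,0.6],[[0.8,11,-0.5],0,0.6],[[0,10,0],0,0.6],[[0,7,0],0,0.6],[[0,4,0],0,0.6],[[0,1.5,0],0,0.6],[[0,0,0],0,0.6],[[0,0,0],0,0.6]]' 22
python3 -c "
from h import *
togo([610,-285.7,-12.2],-4.4)"
```

```text
time: 61.85
tcp_pos: [0.6094, -0.2855, -0.0094]
orientation: [[-0.077, 0.001, 0.997], [-0.997, -0.0, -0.077], [0.0, -1.0, 0.001]]
ft_force: [0.2, 0.0, -1.0]
finger_gap: 0.0587
t 61.85 tcp [ 609.4 -285.5   -9.4] ang -4.41 tilt [0.0001 0.0007] gap 58.7 F [ 0.2  0.  -1. ]
 roll -0.0 shift now-axes [0.2 2.8 0.6] after-roll [0.2 2.8 0.6] j1,j7 [ 34. -12.]
```

```bash

python3 -m creep '[[[0,1,0],0,0.6],[[0,0.8,0],0,0.6],[[0,0.6,0],0,0.6],[[0,0.4,0],0,0.6],[[0,0,0],0,0.6],[[0,0,0],0,0.6]]' 22
```

```text
time: 62.45
tcp_pos: [0.6091, -0.2855, -0.0123]
orientation: [[-0.077, 0.0, 0.997], [-0.997, -0.0, -0.077], [0.0, -1.0, 0.0]]
ft_force: [-0.5, 0.4, 2.7]
finger_gap: 0.0594
```

```bash

python3 -m creep '[[[0,0.4,0],0,0.6],[[0,0,0],0,0.6],[[0,0,0],0,0.6]]' 22
```

```text
time: 62.75
tcp_pos: [0.6092, -0.2855, -0.0123]
orientation: [[-0.077, 0.0, 0.997], [-0.997, -0.0, -0.077], [0.0, -1.0, 0.0]]
ft_force: [-1.7, 1.1, 4.6]
finger_gap: 0.0592
```

```bash

python3 -m creep '[[[0,0,0],0,0.7],[[0,0,0],0,0.73],[[0,0,0],0,0.77],[[0,0,0],0,0.8],[[0,0,0],0,0.8],[[0,-3,0],0,0.8],[[0,-8,0],0,0.8],[[0,-16,0],0,0.8],[[0,-25,0],0,0.8],[[0,-28,0],0,0.8]]' 15
python3 -m creep '[[[0,-28,0],0,0.8],[[0,-28,0],0,0.8],[[0,-20,0],0,0.8],[[0,-10,0],0,0.8],[[0,0,0],0,0.8],[[0,0,0],0,0.8]]' 15
python3 -c "
from h import *
p=vision.get_image('wrist');save(p,'w34.png');slab(p,'mainboard_mid',22);slab(p,'ioboard_mid',22)
p=vision.get_image('scene');save(p,'s34.png');locate(p,N)
p=vision.get_image('top');cv2.imwrite('pics/t34.png',cv2.resize(cv2.cvtColor(p['frame'],cv2.COLOR_RGB2BGR)[150:350,130:530],(800,400),interpolation=cv2.INTER_CUBIC))
togo([610,-285.7,-12.2],-4.4)"
```

```text
time: 63.75
tcp_pos: [0.609, -0.2854, 0.0687]
orientation: [[-0.077, -0.0, 0.997], [-0.997, 0.0, -0.077], [-0.0, -1.0, -0.0]]
ft_force: [0.9, 0.2, -0.2]
finger_gap: 0.0707
time: 64.35
tcp_pos: [0.6085, -0.2855, 0.1526]
orientation: [[-0.077, -0.001, 0.997], [-0.997, -0.0, -0.077], [0.0, -1.0, -0.001]]
ft_force: [-0.6, 1.2, -0.9]
finger_gap: 0.0702
mainboard_mid 0.83 7988 z 21.3 [ 609.5 -286. ] [ 60.2 120.4] 85.5
ioboard_mid 0.83 4427 z 21.4 [ 431.8 -264.3] [47.9 84.2] 95.3
chassis 0.86 [240. 207. 358. 312.] 6735 z [ 3.8  5.8 33.5] rect [537.6 -14. ] [149.  176.7] 6.2 med [550.5 -20.5   5.8]
cell_mid 0.59 [445. 188. 486. 219.] 651 z [33.4 43.7 46.8] rect [601.4 296.3] [ 23.3 111.9] 99.5 med [605.6 285.9  43.7]
clip_left 0.69 [382. 155. 426. 176.] 498 z [ 3.3  7.1 12.4] rect [434.8 280.1] [60.2 78. ] 75.2 med [448.7 266.    7.1]
clip_left 0.63 [291. 261. 307. 279.] 135 z [34.5 56.2 58.4] rect [582.3 -37.8] [22.4 67. ] 154.0 med [598.2 -44.9  56.2]
tester 0.73 [422. 180. 501. 241.] 1498 z [ 4.8  8.2 40.4] rect [594.1 306.7] [ 66.5 183.6] 98.8 med [613.1 262.9   8.2]
radio_mid 0.72 [389.
[... 482 characters left out ...]
3   23.8]
tray_small 0.63 [385. 155. 428. 179.] 508 z [ 3.2  7.1 12.4] rect [435.1 280.6] [65.3 83.3] 70.4 med [448.3 265.1   7.1]
tray_medium 0.64 [126. 241. 177. 288.] 875 z [ 3.3  6.7 12.5] rect [ 525.5 -243.3] [ 82.  274.9] 2.6 med [ 451.7 -238.8    6.7]
tray_medium 0.63 [113. 240. 165. 274.] 1024 z [21.  23.9 26.1] rect [ 517. -254.] [ 73.4 271.3] 2.3 med [ 431.3 -255.7   23.9]
tray_large 0.74 [102. 322. 212. 413.] 2240 z [ 3.5  6.8 12.5] rect [ 612.  -285.4] [ 83.7 149. ] 87.4 med [ 637.8 -282.9    6.8]
t 65.1 tcp [ 609.1 -285.4  153.1] ang -4.41 tilt [0.     0.0001] gap 70.8 F [-0.4 -0.2 -0.1]
 roll -0.0 shift now-axes [  0.2 165.3   0.9] after-roll [  0.2 165.3   0.9] j1,j7 [37. -6.]
```

View pics/w34.png

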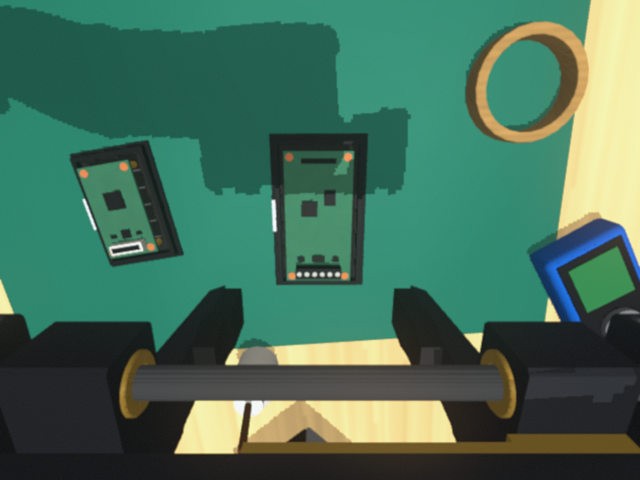

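View pics/s34.png

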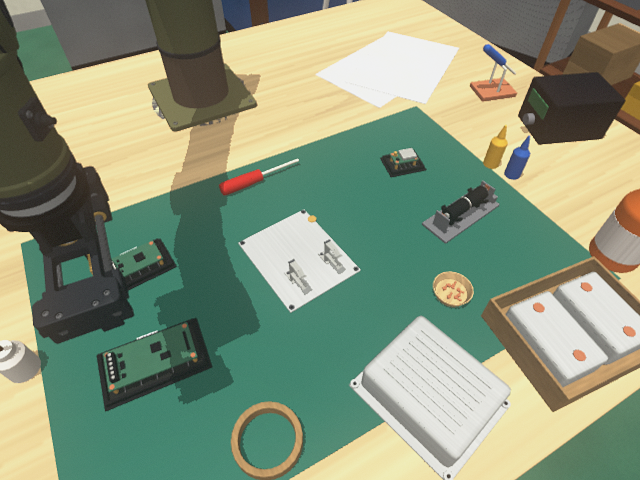

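View pics/t34.png

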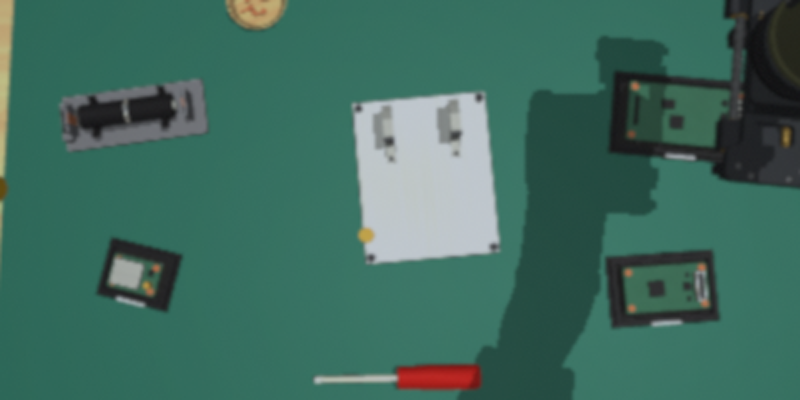

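```bash
python3 -c "
from h import *
print(order.close_job(), readout.observe()['time'])"
```

```text
the job is handed in; nothing more can be done
the job is handed in; nothing more can be done
```

The battery and all three boards are in their places and the job is handed in at about 65 s, but **the battery dropped once along the way**. You asked that nothing drop, so by that rule this may count as a failure.

**What went wrong:** my first grip caught only the top of the battery, because the real fingertips sit about 25 mm behind the reported TCP. I noticed the odd 18.8 mm opening but put it down to grooved pads and pulled anyway. The battery slid partway out of the clips, slipped from the fingers, fell to the bench and rolled against the white cover. I rolled it clear with the fingertips, regripped it and laid it in the tester before touching any board.

**What went right:** with the 25 mm offset allowed for, the three boards were lifted off top first. Each was lowered until its feet touched the tray floor, then released.

**Last checks:**

| Item | Result |
|---|---|
| Battery | Lying in both V rests, axis about 31–33 mm high, within 0.2° of the tester's long side (wrist camera) |
| Smallest board | In its tray, centred to about 3 mm, within 1° |
| Middle board | In its tray, centred to about 1 mm, within 1° |
| Largest board | In its tray, centred to about 1 mm, within 1° |
| Clips | Look closed and undamaged in the pictures; the hinge angle during the pull was never measured |

The wrist and scene cameras disagreed by 1–2 mm. Some scene-camera detections were mislabelled, so I relied on the wrist camera for alignment. The smallest board was last measured just after it was placed; later pictures show it unmoved.

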